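# Refit the relays of a control unit and screw its fuse cap back in

## Robot

A 7-joint arm with a two-finger parallel gripper is mounted at the origin on a cart in front of the work surface, level with it; the furniture and walls round the work are solid. World frame = base frame: x ahead of the robot, y to its left, z up, the work surface at z = 0. Lengths are in mm, angles in degrees, forces in N, time in s.
With the tool pointing down it reaches from about 350 to 775 mm from the base axis. Payload 3.1 kg.
Tool frame: the origin (TCP) lies at the very end of the fingers, on their centre line; the grasp point (between the pads) lies 19 mm behind it; z points along the fingers, y is the line along which they close (so a half turn about z gives the same grasp; the last joint's range is limited). The gripper opens to 85 mm and grips with 20 to 120 N. Pads are 22 mm wide; open, the fingers measure 114 mm over their backs; the gripper's body (76 mm by 85 mm) begins 54 mm behind the grasp point. The pads swing forward as they close: fully open they stand 13 mm farther back than shut.
Start: joints at [-67.936, 17.813, 0.802, 86.603, -0.252, 75.585, -1.558], TCP at [227.655, 500.691, 209.204] pointing down, gripper open.
Joint ranges: [-154.91, 154.91], [-16.99, 109.72], [-72.82, 74.43], [7.12, 147.25], [-82.49, 262.49], [11.32, 116.49], [-174.64, 174.64]. Speed limits (degrees/s): [159.86, 159.86, 180, 180, 180, 180, 180].

## Interface

Orientations are given as [roll, pitch, yaw] about the fixed x, y, z axes, in that order (R = Rz(yaw) Ry(pitch) Rx(roll)).
In Python, from station import status, viewer, manip gives the robot as it stands. The module is installed in compiled form; this text tells all that it offers.
- The arm moves only by the tool play_rows, never from a script. Its argument "moves" is a list that holds one entry, the list of rows, each a list of 7 numbers: the finger opening in m, from 0 to 0.0854, then the shift along the world's x, y, z in m, then the turn, a rotation vector about the world's x, y, z in rad. In form: [[[jaw, tx, ty, tz, rx, ry, rz], ...]]. A call has 1 to 5 rows; each row is the pose to reach, as a shift and turn from the pose commanded when the call began; what a row does not reach only later rows make up. A row lasts 1/12 s, in which the tool goes at most 41.7 mm and 7.16 degrees, less where a joint would pass 70% of its speed; a pose out of reach is approached as far as the arm can. A call with a gripper value outside its range is refused whole. The fingers move at their own pace and stop on an object; "newtons" is the grip in N (left out, the last holds). Time passes only in rows, so rows that repeat a pose let the fingers close. It gives the time, the measured TCP pose, the force, the opening and the grip force at its end, in the units of the state.
- status.state(): the state, without advancing time (a new reading comes with each control period).
- viewer.snapshot(name): name is "scene" or "top" or "wrist"; returns the picture (384x512x3 uint8, red, green, blue); there is no depth.
- viewer.calibration(name): a dict with "intrinsics" (3x3 intrinsics, pixels), "extrinsics" (4x4, takes a point from world to camera coordinates). Camera axes: x right, y down, z forward; pixel columns grow to the right and rows downward; lengths in mm; the calibration is good to about 2 mm. A picture is of the moment at which its call begins: read the wrist's pose just before it. calibration takes no time and is no camera call; for the wrist camera it gives the pose at the moment of the call.
- manip.sign_off(): hands the job in; it is judged then, once.
The state is a dict: "time_s": time; "joint_positions": joint angles; "joint_velocities": joint speeds; "joint_efforts": joint torques, N m; "position": TCP position; "eef_rot": TCP orientation; "force": force on the tool from outside, world axes, zero at the start; "wrist_torque": the same for the moment, N m; "width": finger opening in mm; "grasp_force": force on a finger pad.
Only numpy, scipy, OpenCV 4.12 (cv2) and the standard library are available. Lean on these libraries where they do the work, as an engineer would, in place of code of your own. Each camera call takes 0.05 s, during which the arm holds its last target. There are 200 camera calls.

## Task

Put the control unit back into service: draw the barrel bolt (its handle must be lifted out of the notch first), swing the clear lid open, and plug every relay that stands on the bench fully home into a socket of its own. Then shut the lid and shoot the bolt right home again with its handle down in the notch. Last of all, with the lid bolted, set the fuse cap in the fuse base, turn it backward (counterclockwise) until it drops onto the start of its thread, and screw it clockwise all the way down; leave the cartons, tape and marker where they lie.

Things in the scene. Friction and masses are not known exactly. Their poses are not given: they have to be found in the camera images.
- control_unit: Fixed unit: aluminium base plate 190 (x) x 335 (y) x 4 mm on the bench; origin under its centre, x away from its front, y to its left, z up. At y = -55 mm a grey relay box, 132 (x) x 190 (y), walls 3 thick, top 64 above the bench, barrel bolt on its front; at y = +112 the white fuse base; between them a grey duct 32 high, 16 wide.
- socket_1 (a point): Mouth centre of the relay socket at the right (-y) end of the row, 19 mm above the bench, axes as the unit's. A hole 26.4 (x) x 32.4 mm (y), 10 deep, in a black block 46 x 47. The three sockets stand in a row along y, 48 apart, 10 in front of the plate's centre.
- socket_2 (a point): The same for the middle socket.
- socket_3 (a point): The same for the socket at the left (+y) end.
- lid (a joint): Angle of the clear lid (134 x 194 x 4 mm, yellow edging) over the relay box, rad: 0 shut, grows as it swings up and back, stop at 1.9. The hinge runs along the unit's y at the back top edge. Let go below 1.35 it falls shut, above 1.65 it stays open. It cannot open while the bolt is home.
- lid_hinge (a point): Point on the lid's hinge axis at the middle of the box's back edge, 64 mm above the bench; fixed, axes as the unit's.
- lid_tab (a point): Grip point of the lid's black pull tab, a bar 16 wide (along y), 8 thick, sticking out 54 mm in front of the lid in the lid's plane; 12 mm from its free end. It swings with the lid: when shut 176 mm in front of lid_hinge, 3.5 above and 45 left of it. Its axes are the lid's (as the unit's when shut).
- bolt: Barrel bolt: dark rod, 10 mm diameter, 126 long along its y, that slides and turns in two guides on the box's front. Origin on the rod's axis, where the handle sticks out along -x: arm of 7 mm diameter with a black ball. At rest the handle lies about level toward the unit's front. Home, the rod's left end lies over a steel tongue of the lid.
- bolt_knob (a point): Centre of the black ball (16 mm diameter) on the bolt's handle, 44 mm from the rod's axis. It hangs free in front of the ledge, with room for fingers on both sides.
- bolt_home (a point): Fixed point where the ball's centre stands with the bolt home and its handle in the notch, 76 mm above the bench; axes as the unit's. The notch leaves it up to 12 mm of play toward +y. Lifted, the bolt slides 31 mm toward the unit's -y; from 24 on the lid is free.
- bolt_notch (a point): Top of the wall between the notch and the drawn place, 15 mm in front of the rod's axis, 8.5 right of the home handle, 7 wide along y, 4.5 mm above the rod's axis. The handle must be swung up about the rod to pass it (50 degrees clears it); at 20 to 31 mm drawn it may be laid down again beyond it.
- fuse_cap: Screw-in fuse cap standing upright, 56 mm tall, 140 g; origin at the centre of its underside, z up. Brass shank of 32 mm diameter to 22 mm with two small opposite lugs (to 21 mm radius, 5 to 8 mm up); flange of 52 mm diameter at 22 to 26; white ribbed grip of 44 mm diameter at 26 to 56. Hold it near the top so that fingers clear the base.
- fuse_seat (a point): Centre of the rim of the fuse base's collar (outer 68, bore 45 mm diameter), 36 mm above the bench, axes as the unit's. Home, the cap's flange sits on the rim, its origin 22 mm below this point. Set in at a chance angle its lugs rest on top of the thread, origin about 11 mm below.
- fuse_thread (a point): The thread inside the fuse base, 12 mm below fuse_seat: two starts, right-hand, clock position unmarked and varying. On its top a stop blocks clockwise turning; turned counterclockwise (from above) by at most 2.7 rad the cap meets a stop and drops 6 mm, to 17 below the rim. Then clockwise it sinks 2.5 mm per rad for 2.2 to 2.6 rad to its end stop.
- relay_1: Plug-in relay standing on its plug, 70 g: clear amber case 32 (own x) x 38 mm (own y), 10 to 46 mm above the origin, on a black plug 24 (x) x 30 (y) x 10 high, its foot tapered 1.5 mm. Origin: centre of the underside, z up. Fits a socket either way round, x along the unit's x; home, its origin is 10 mm below the mouth. One to three are present.
- relay_2: Plug-in relay standing on its plug, 70 g: clear amber case 32 (own x) x 38 mm (own y), 10 to 46 mm above the origin, on a black plug 24 (x) x 30 (y) x 10 high, its foot tapered 1.5 mm. Origin: centre of the underside, z up. Fits a socket either way round, x along the unit's x; home, its origin is 10 mm below the mouth. One to three are present.
- relay_3: Plug-in relay standing on its plug, 70 g: clear amber case 32 (own x) x 38 mm (own y), 10 to 46 mm above the origin, on a black plug 24 (x) x 30 (y) x 10 high, its foot tapered 1.5 mm. Origin: centre of the underside, z up. Fits a socket either way round, x along the unit's x; home, its origin is 10 mm below the mouth. One to three are present.
- relay_box_1: Small green and white carton, 34 x 50 x 19 mm, loose on the bench; origin at the centre of its underside. To be left alone.
- relay_box_2: Another such carton. To be left alone.
- tape_roll: Roll of black tape, 58 mm across, 19 high, lying flat; origin at the centre of its underside. To be left alone.
- marker_black: Black and white marker pen, 135 mm long, lying; origin at the centre of its underside. To be left alone.

How it is judged (in metres and radians):
On the way, in this order (a step that is already met when the one before it is completed fails the run):
1. the bolt is drawn and the lid swung open (value of joint lid above 1.4 rad), for 0.2 s.
2. every relay is plugged home in a socket (((horizontal distance between relay_1 and socket_1 below 0.004 m and z of relay_1 in the frame of socket_1 below -0.007 m and angle between relay_1's own z axis and vertical below 0.12 rad) or (horizontal distance between relay_1 and socket_2 below 0.004 m and z of relay_1 in the frame of socket_2 below -0.007 m and angle between relay_1's own z axis and vertical below 0.12 rad) or (horizontal distance between relay_1 and socket_3 below 0.004 m and z of relay_1 in the frame of socket_3 below -0.007 m and angle between relay_1's own z axis and vertical below 0.12 rad)) and ((horizontal distance between relay_2 and socket_1 below 0.004 m and z of relay_2 in the frame of socket_1 below -0.007 m and angle between relay_2's own z axis and vertical below 0.12 rad) or (horizontal distance between relay_2 and socket_2 below 0.004 m and z of relay_2 in the frame of socket_2 below -0.007 m and angle between relay_2's own z axis and vertical below 0.12 rad) or (horizontal distance between relay_2 and socket_3 below 0.004 m and z of relay_2 in the frame of socket_3 below -0.007 m and angle between relay_2's own z axis and vertical below 0.12 rad)) and ((horizontal distance between relay_3 and socket_1 below 0.004 m and z of relay_3 in the frame of socket_1 below -0.007 m and angle between relay_3's own z axis and vertical below 0.12 rad) or (horizontal distance between relay_3 and socket_2 below 0.004 m and z of relay_3 in the frame of socket_2 below -0.007 m and angle between relay_3's own z axis and vertical below 0.12 rad) or (horizontal distance between relay_3 and socket_3 below 0.004 m and z of relay_3 in the frame of socket_3 below -0.007 m and angle between relay_3's own z axis and vertical below 0.12 rad))), for 0.2 s.
3. the lid is shut and the bolt home with its handle down in the notch (value of joint lid below 0.05 rad and y of bolt_knob in the frame of bolt_home above -0.008 m and z of bolt_knob in the frame of bolt_home below 0.006 m), for 0.2 s.
4. the fuse cap is screwed down (horizontal distance between fuse_cap and fuse_seat below 0.003 m and z of fuse_cap in the frame of fuse_seat below -0.0207 m and angle between fuse_cap's own z axis and vertical below 0.07 rad), for 0.2 s.
At the end, for the whole second after the job is handed in: Each relay in a socket (4 mm of centre, 7 of 10 mm deep, 0.12 rad of upright); lid shut (0.05 rad); bolt ball within 8 mm of home along the rod and at most 6 mm above it; fuse cap's flange within 1.3 mm of the rim, 3 mm of centre, 0.07 rad of upright, at rest (all of step 2 and all of step 3 and all of step 4 and linear speed of fuse_cap below 0.02 m/s); the robot touches nothing.
It fails at once if a carton, the tape or the marker is moved more than 40 mm (distance of any of relay_box_1, relay_box_2, tape_roll, marker_black from where it was at the start of the episode above 0.04 m).
Of relay_1, relay_2, relay_3 only 1 to 3 are there at a start; the rules pass over those that are not, and their reading is None.
At some moment in a run one of relay_1, relay_2, relay_3, fuse_cap may be knocked a few centimetres aside while the robot is not near it.
It also fails if it takes over 210 s, if anything falls off the work surface, if the arm or the gripper's body presses on something with over 40 N, if the wrist force passes 120 N, or if a joint passes its speed limit or range.

## Working session

There is one attempt and no reset: what is moved stays moved. The work goes in short steps, Python scripts to look and compute and a tool call to move; the robot and the scene stay as the last step left them, time stands still between calls to the robot, and variables do not carry over. Pictures are saved under pics/ and viewed, at most 14 in all, crops included, and the job is handed in when it is done.

Besides the shell and the picture viewer there is one more tool, called as name([rows], argument=value, ...), one row to a line, values as JSON. play_rows: Moves the arm, as the interface text tells. Its arguments: {"type":"object","properties":{"moves":{"type":"array"},"newtons":{"type":"number"}},"required":["moves"]}

```bash
mkdir -p pics; cat > h.py <<'E'
import numpy as np,cv2
from station import status,viewer,manip
def snap(n,f):
    c=viewer.calibration(n); im=viewer.snapshot(n); cv2.imwrite(f'pics/{f}.png',cv2.cvtColor(np.array(im),cv2.COLOR_RGB2BGR)); np.savez(f'pics/{f}.npz',K=c['intrinsics'],T=c['extrinsics']); return im
def cal(f):
    d=np.load(f'pics/{f}.npz'); return d['K'],d['T']
def ray(f,u,v):
    K,T=cal(f); R=T[:3,:3]; o=-R.T@T[:3,3]; d=R.T@np.linalg.inv(K)@[u,v,1]; return o,d/np.linalg.norm(d)
def onz(f,u,v,z):
    o,d=ray(f,u,v); return o+d*(z-o[2])/d[2]
def tri(obs):
    A=0;b=0
    for f,u,v in obs:
        o,d=ray(f,u,v);P=np.eye(3)-np.outer(d,d);A=A+P;b=b+P@o
    return np.linalg.solve(A,b)
def proj(f,p):
    K,T=cal(f); q=K@(T[:3,:3]@np.array(p)+T[:3,3]); return q[:2]/q[2]
E
python3 - <<'E'
from h import *
np.set_printoptions(precision=1,suppress=True)
for n in ['scene','top','wrist']:
    snap(n,n+'0'); K,T=cal(n+'0'); print(n,K[0],-T[:3,:3].T@T[:3,3],T[:3,:3].round(2).tolist())
a=[cv2.imread(f'pics/{n}0.png') for n in ['scene','top']]
for n,i in zip(['scene','top'],a): cv2.imwrite(f'pics/{n}0b.png',cv2.resize(i,(800,600),interpolation=cv2.INTER_CUBIC))
print(status.state())
E
```

```text
scene [474.   0. 259.] [ -38.8 -794.4 1302.1] [[0.82, -0.58, 0.02], [-0.43, -0.63, -0.65], [0.38, 0.52, -0.76]]
top [392.2   0.  263.5] [ 335.2   15.6 1145.9] [[0.03, -1.0, -0.01], [-0.98, -0.03, -0.22], [0.22, 0.01, -0.98]]
wrist [278.5   0.  257. ] [155.5 533.7 374.2] [[0.41, 0.91, -0.0], [0.87, -0.39, 0.31], [0.28, -0.13, -0.95]]
{'time_s': 0.15, 'joint_positions': array([-67.9,  17.8,   0.8,  86.7,  -0.3,  75.6,  -1.6]), 'joint_velocities': array([-0. , -0.1, -0. , -0.3, -0.1,  0. ,  0. ]), 'joint_efforts': array([  0. , -38. ,   0.1, -23.1,   0. ,   0. ,   0. ]), 'position': array([227.4, 500.1, 208.4]), 'eef_rot': array([-179.9,    0. ,  155.6]), 'force': array([-0.2, -0.4, -0.7]), 'wrist_torque': array([-0.,  0., -0.]), 'grasp_force': 0.0, 'width': 85.65078294099047}
```

View pics/scene0b.png

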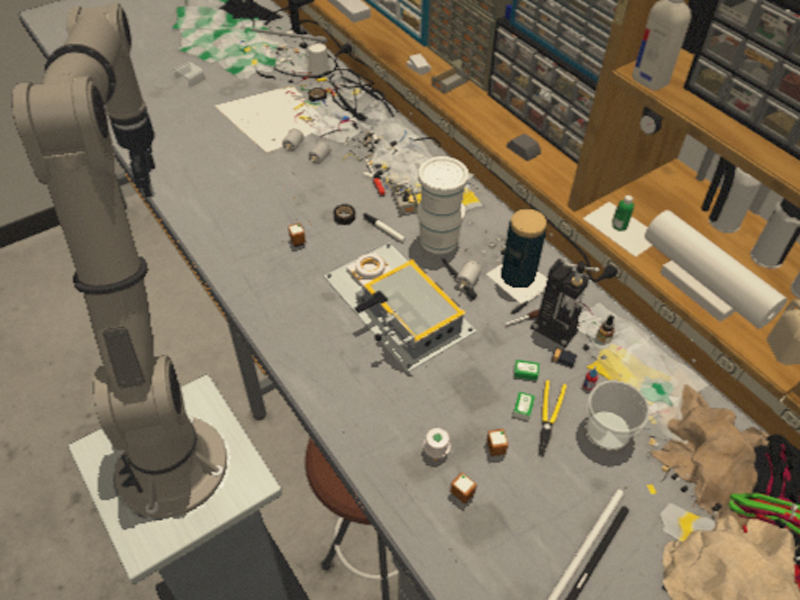

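View pics/top0b.png

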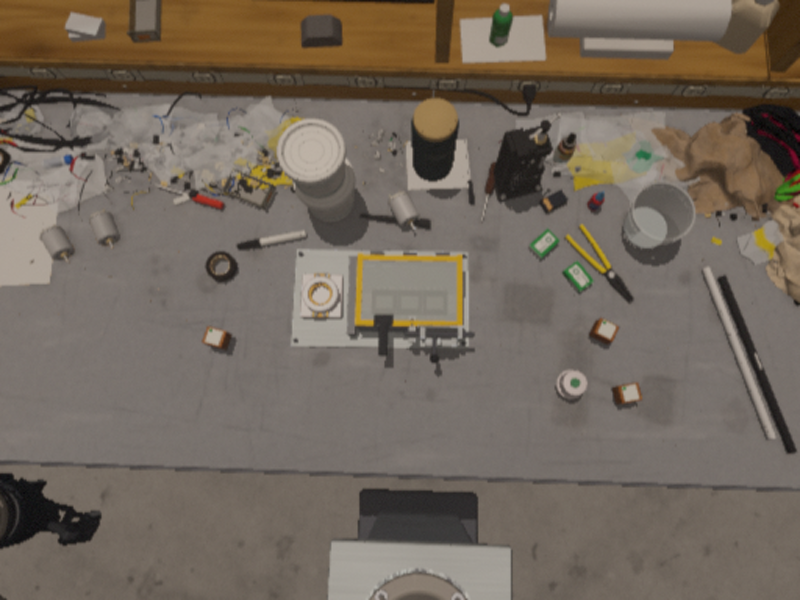

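The top view (800x600) shows the unit with the fuse base at (321,293), the bolt knob at (434,358) and the tab at (383,335). Relays are at (215,337), (604,330) and (628,393), and the fuse cap is at (572,384).

```bash
python3 - <<'E'
from h import *
np.set_printoptions(precision=1,suppress=True)
for n in ['top0','scene0']:
    im=cv2.imread(f'pics/{n}.png'); hsv=cv2.cvtColor(im,cv2.COLOR_BGR2HSV)
    for nm,lo,hi,mn in [('yellow',(20,130,120),(32,255,255),100),('amber',(5,90,40),(20,255,255),15),('green',(50,90,40),(85,255,255),8)]:
        m=cv2.inRange(hsv,np.array(lo),np.array(hi))
        if nm=='yellow': m=cv2.morphologyEx(m,cv2.MORPH_CLOSE,np.ones((7,7)))
        c,_=cv2.findContours(m,cv2.RETR_EXTERNAL,cv2.CHAIN_APPROX_NONE)
        for k in c:
            r=cv2.minAreaRect(k); 
            if len(k)>mn*.3 and r[1][0]*r[1][1]>mn and r[0][1]>110 and r[0][0]<440:
                print(n,nm,np.round(r[0],1),np.round(r[1],1),round(r[2],1), cv2.boxPoints(r).round(1).tolist() if nm=='yellow' else '')
    # crop enlargements
im=cv2.imread('pics/top0.png')
def cr(im,x,y,w,h,s): return cv2.resize(im[y:y+h,x:x+w],(w*s,h*s),interpolation=cv2.INTER_CUBIC)
a=cr(im,180,150,130,80,6);cv2.imwrite('pics/c1.png',a[:,:800] )
sc=cv2.imread('pics/scene0.png')
cv2.imwrite('pics/c2.png',cr(sc,200,145,130,100,6))
b=np.vstack([cr(im,345,195,72,66,6),]);c=cr(im,120,195,40,66,6);cv2.imwrite('pics/c3.png',np.hstack([b,c]))
E
```

```text
top0 yellow [261. 185.] [46. 68.] 90.0 [[227.0, 162.0], [295.0, 162.0], [295.0, 208.0], [227.0, 208.0]]
top0 yellow [376.8 160.3] [33.  13.8] 53.1 [[361.3999938964844, 151.1999969482422], [372.3999938964844, 142.89999389648438], [392.20001220703125, 169.3000030517578], [381.20001220703125, 177.60000610351562]]
top0 yellow [169. 113.] [14. 34.] 90.0 [[152.0, 106.0], [186.0, 106.0], [186.0, 120.0], [152.0, 120.0]]
top0 yellow [378.  111.1] [15.1 24.5] 77.7 [[364.5, 106.30000305175781], [388.3999938964844, 101.0999984741211], [391.6000061035156, 115.9000015258789], [367.70001220703125, 121.0999984741211]]
top0 amber [397.1 252.7] [12.   8.5] 71.6 
top0 amber [408.6 250. ] [10.4  1.7] 76.0 
top0 amber [141.1 218.9] [ 8.4 14.1] 51.3 
top0 amber [131.4 213.8] [ 2.2 10.7] 16.7 
top0 amber [386.3 211.4] [15.2 13. ] 26.6 
top0 amber [204.5 187.3] [12.7 15. ] 80.5 
top0 amber [242.5 166.5] [ 1. 21.] 90.0 
top0 amber [136.3 168.2] [ 4.2 10.9] 24.0 
top0 amber [350.1 130.1] [8.6 4.1] 59.0 
top0 amber [161.8 116.8] [5.3 6.5] 14.0 
top0 amber [314.4 113.6] [ 4.4 19.4] 14.0 
top0 green [366.8 178.8
[... 913 characters left out ...]
81.9 
scene0 amber [165.1 232.9] [14.4  1.7] 54.5 
scene0 amber [356.  226.5] [3.7 8. ] 21.8 
scene0 amber [268.  216.5] [3. 6.] 90.0 
scene0 amber [387.4 212.2] [9.1 5.7] 8.1 
scene0 amber [341.5 201. ] [3.1 6.3] 63.4 
scene0 amber [235.2 185.5] [9.2 2. ] 35.5 
scene0 amber [369. 180.] [6. 6.] 90.0 
scene0 amber [227.9 176.2] [7.2 2.7] 38.7 
scene0 amber [236.5 168.5] [ 7. 11.] 90.0 
scene0 amber [189.6 149.7] [13.7  9.2] 78.7 
scene0 amber [220.3 134.6] [ 5.9 10.9] 84.3 
scene0 amber [113.1 156.2] [112.1   4.1] 55.0 
scene0 green [335.3 257.9] [10.4 13. ] 15.9 
scene0 green [421.5 248.5] [8.6 4.2] 56.3 
scene0 green [336.7 236.3] [15.1 11.2] 8.1 
scene0 green [398.2 137.1] [ 9.2 17.1] 18.4
```

View pics/c1.png

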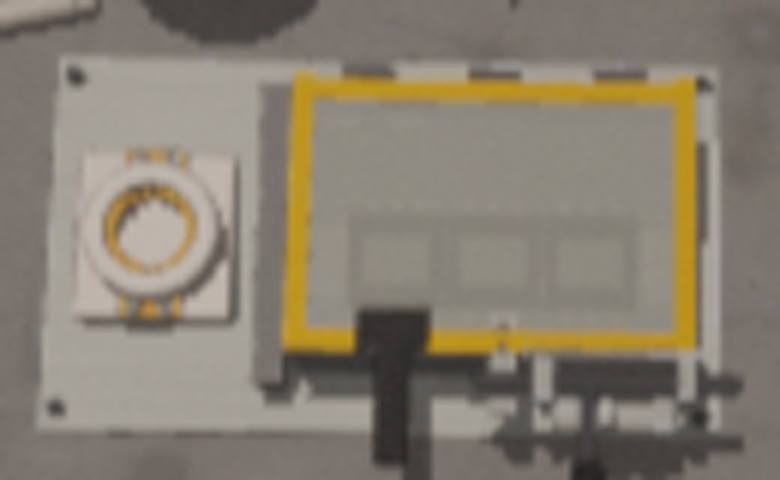

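View pics/c2.png

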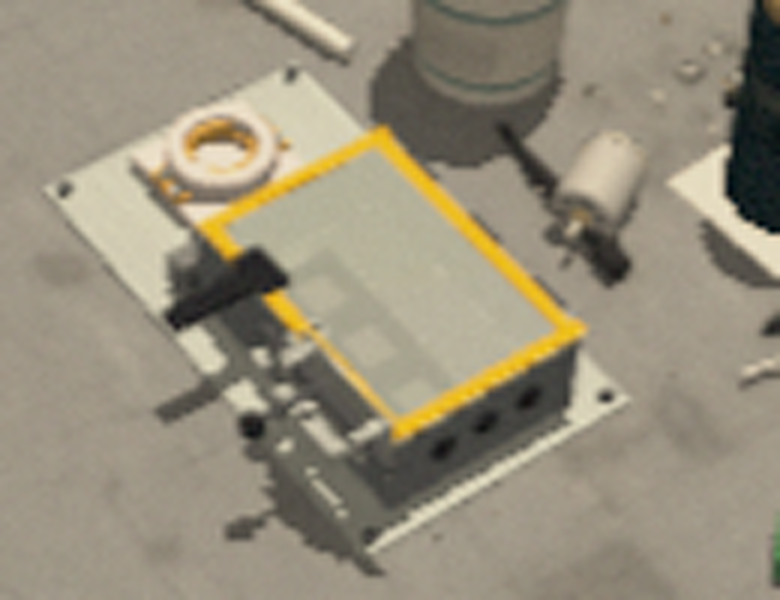

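```bash
python3 - <<'E'
from h import *
np.set_printoptions(precision=1,suppress=True)
t=lambda x,y:(180+x/6-.4,150+y/6-.4)
s=lambda x,y:(200+x/6-.4,145+y/6-.4)
print('lid',[onz('top0',*t(*p),69.5) for p in [(295,75),(697,80),(695,350),(283,350)]])
print('lid sc',[onz('scene0',*s(*p),69.5) for p in [(383,127),(587,328),(398,440),(200,225)]])
print('screws',[onz('top0',*t(*p),5) for p in [(76,76),(705,82),(55,407)]],[onz('scene0',*s(*p),5) for p in [(291,74),(606,397),(370,535),(64,190)]])
print('seat',onz('top0',*t(150,228),36),onz('scene0',*s(219,145),36))
print('knob',onz('top0',*t(588,470),76),onz('scene0',*s(251,425),76),tri([('top0',*t(588,470)),('scene0',*s(251,425))]))
q=lambda x,y:(x/1.5625,y/1.5625)
for n,a,b in [('A',(215,337),(297,233)),('B',(604,330),(498,439)),('C',(628,393),(463,485)),('cap',(572,384),(437,438))]:
  print(n,onz('top0',*q(*a),46 if n!='cap' else 56),onz('scene0',*q(*b),46 if n!='cap' else 56))
E
```

```text
lid [array([655.3, 131.9,  69.5]), array([658.9, -59.6,  69.5]), array([528.5, -60.6,  69.5]), array([522.3, 130.5,  69.5])]
lid sc [array([658.7, 130.7,  69.5]), array([663.3, -59.2,  69.5]), array([530.3, -62.7,  69.5]), array([526.8, 127.3,  69.5])]
screws [array([670.5, 249.6,   5. ]), array([677.4, -68.1,   5. ]), array([501.6, 247.5,   5. ])] [array([673.8, 249.6,   5. ]), array([677.2, -67.4,   5. ]), array([508.8, -69. ,   5. ]), array([503.4, 246.3,   5. ])]
seat [585.9 201.7  36. ] [586.9 199.8  36. ]
knob [470.2 -12.3  76. ] [467.8 -13.3  76. ] [469.7 -12.   73.5]
A [495.9 384.8  46. ] [495.4 372.3  46. ]
B [ 531.7 -320.5   46. ] [ 533.6 -329.7   46. ]
C [ 419.7 -359.    46. ] [ 419.5 -366.3   46. ]
cap [ 431.5 -257.8   56. ] [ 434.9 -265.6   56. ]
```

View pics/c3.png

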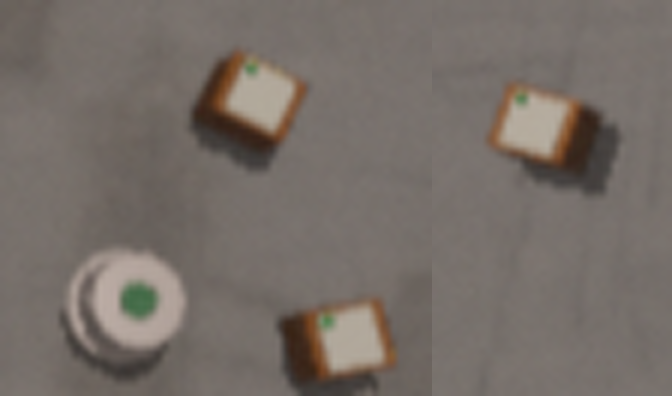

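play_rows([
  [[0.0854, 0.0155, -0.037, 0.005, 0, 0, 0.09], [0.0854, 0.031, -0.074, 0.01, 0, 0, 0.18], [0.0854, 0.0465, -0.111, 0.01, 0, 0, 0.27], [0.0854, 0.062, -0.148, 0.01, 0, 0, 0.36], [0.0854, 0.0775, -0.185, 0.01, 0, 0, 0.443]],
])

```text
time_s: 0.57
position: [305.4, 313.7, 219.0]
eef_rot: [-180.0, -0.0, -178.8]
force: [0.9, 0.4, 0.2]
width: 85.4
grasp_force: 0.0
```

play_rows([
  [[0.0854, 0.0155, -0.037, 0, 0, 0, 0], [0.0854, 0.031, -0.074, 0, 0, 0, 0], [0.0854, 0.0465, -0.111, 0, 0, 0, 0], [0.0854, 0.062, -0.148, 0, 0, 0, 0], [0.0854, 0.0775, -0.185, 0, 0, 0, 0]],
])

```text
time_s: 0.98
position: [382.7, 128.7, 219.2]
eef_rot: [180.0, 0.0, -179.1]
force: [1.2, 0.9, -0.3]
width: 85.4
grasp_force: 0.0
```

play_rows([
  [[0.0854, 0.0155, -0.037, 0, 0, 0, 0], [0.0854, 0.031, -0.074, 0, 0, 0, 0], [0.0854, 0.0465, -0.111, 0, 0, 0, 0], [0.0854, 0.062, -0.142, 0, 0, 0, 0], [0.0854, 0.062, -0.142, 0, 0, 0, 0]],
])

```text
time_s: 1.4
position: [446.5, -20.2, 219.6]
eef_rot: [-179.7, 0.2, -179.8]
force: [0.8, -0.6, 0.2]
width: 85.6
grasp_force: 0.0
```

```bash
python3 - <<'E'
from h import *
np.set_printoptions(precision=1,suppress=True)
s=status.state();print(s['time_s'],s['position'],s['eef_rot'],s['joint_positions'])
snap('wrist','w1'); K,T=cal('w1');print(-T[:3,:3].T@T[:3,3],T[2,:3])
im=cv2.imread('pics/w1.png');cv2.imwrite('pics/w1b.png',cv2.resize(im,(800,600),interpolation=cv2.INTER_CUBIC))
E
```

```text
1.4 [446.5 -20.2 219.6] [-179.7    0.2 -179.8] [-26.3   5.1  28.7 101.5  -2.2  73.9  93.1]
[367.  -18.8 385.3] [ 0.3 -0.  -1. ]
```

View pics/w1b.png

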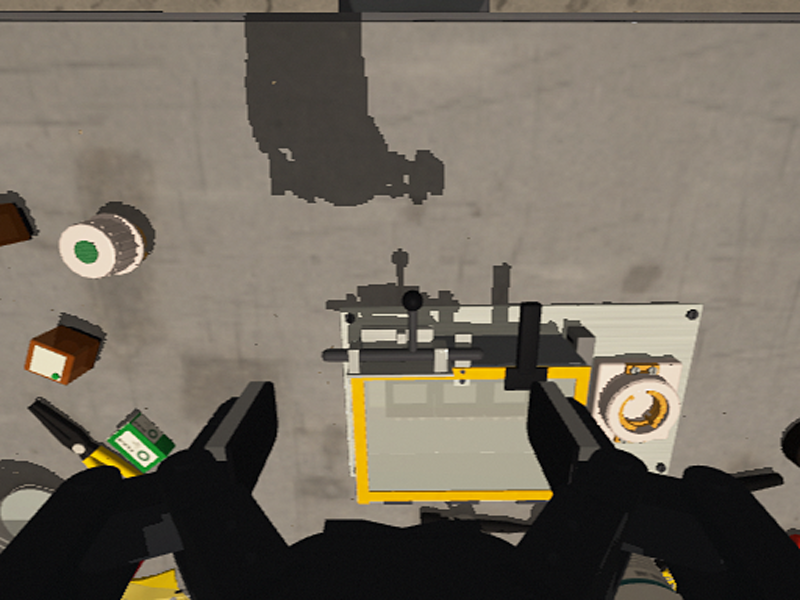

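The wrist view, seen from behind, shows the knob at (412,301), the tab end at about (530,305), the fuse collar at about (643,408), and the screws at (691,315), (350,319) and (660,467).

```bash
python3 - <<'E'
from h import *
np.set_printoptions(precision=1,suppress=True)
q=lambda x,y:(x/1.5625-.2,y/1.5625-.2)
for n,p,z in [('knob',(412,301),76),('scrFL',(691,315),5),('scrFR',(350,319),5),('scrBL',(660,467),5),('lidFR',(354,376),69.5),('lidBR',(357,503),69.5),('lidFL',(591,366),69.5),('tabendL',(540,303),71),('tabendR',(519,303),71),('seat',(643,408),36),('rodR',(326,355),76),('cap',(87,252),56)]:
  print(n,onz('w1',*q(*p),z))
print(tri([('top0',180+588/6-.4,150+470/6-.4),('w1',*q(412,301)),('scene0',200+251/6-.4,145+425/6-.4)]))
E
```

```text
knob [468.  -12.8  76. ]
scrFL [503.6 247.    5. ]
scrFR [509.2 -69.    5. ]
scrBL [672.6 249.9   5. ]
lidFR [534.3 -58.9  69.5]
lidBR [661.8 -60.2  69.5]
lidFL [524.2 131.2  69.5]
tabendL [470.8  84.6  71. ]
tabendR [470.9  68.6  71. ]
seat [583.  200.4  36. ]
rodR [512.7 -79.4  76. ]
cap [ 436.1 -263.4   56. ]
[469.4 -12.3  73.7]
```

play_rows([
  [[0.05, 0.012, 0, -0.04, 0, 0, 0], [0.05, 0.024, 0, -0.08, 0, 0, 0], [0.05, 0.024, 0, -0.105, 0, 0, 0], [0.05, 0.024, 0, -0.105, 0, 0, 0], [0.05, 0.024, 0, -0.105, 0, 0, 0]],
])

```text
time_s: 1.87
position: [466.9, -10.2, 113.2]
eef_rot: [180.0, -0.2, -179.0]
force: [0.5, 0.4, 0.1]
width: 50.1
grasp_force: 0.0
```

```bash
python3 - <<'E'
from h import *
np.set_printoptions(precision=2,suppress=True)
snap('scene','s1')
s=status.state();print(s['time_s'],s['position'],s['eef_rot'],s['joint_positions'],s['force'])
E
```

```text
1.9167 [468.82 -10.37 114.95] [ 179.98    0.02 -178.99] [-24.45  13.73  28.   107.82  -7.41  60.19  97.58] [0.06 0.28 0.41]
```

Lower to the ball and close, then lift along the arc about the rod.

play_rows([
  [[0.05, 0.0, -0.002, -0.035, 0, 0, 0], [0.05, 0.0, -0.002, -0.054, 0, 0, 0], [0.05, 0.0, -0.002, -0.054, 0, 0, 0], [0.01, 0.0, -0.002, -0.054, 0, 0, 0], [0.01, 0.0, -0.002, -0.054, 0, 0, 0]],
], newtons=30)

```text
time_s: 2.33
position: [470.9, -13.1, 62.7]
eef_rot: [180.0, 0.3, -179.0]
force: [0.3, -0.5, -0.2]
width: 26.9
grasp_force: 0.0
```

play_rows([
  [[0.01, 0, 0, 0, 0, 0, 0], [0.01, 0, 0, 0, 0, 0, 0], [0.01, 0, 0, 0, 0, 0, 0], [0.01, 0, 0, 0, 0, 0, 0], [0.01, 0, 0, 0, 0, 0, 0]],
])

```text
time_s: 2.75
position: [468.9, -13.3, 60.5]
eef_rot: [180.0, 0.0, -179.1]
force: [0.4, 0.2, -0.5]
width: 9.7
grasp_force: 0.0
```

```bash
python3 - <<'E'
from h import *
snap('wrist','w2');snap('scene','s2')
im=cv2.imread('pics/w2.png')[100:330,130:380];s=cv2.imread('pics/s2.png')[140:240,190:290]
cv2.imwrite('pics/c4.png',np.hstack([cv2.resize(im,(435,400)),cv2.resize(s,(360,400),interpolation=cv2.INTER_CUBIC)]))
E
```

```text
(no output)
```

View pics/c4.png

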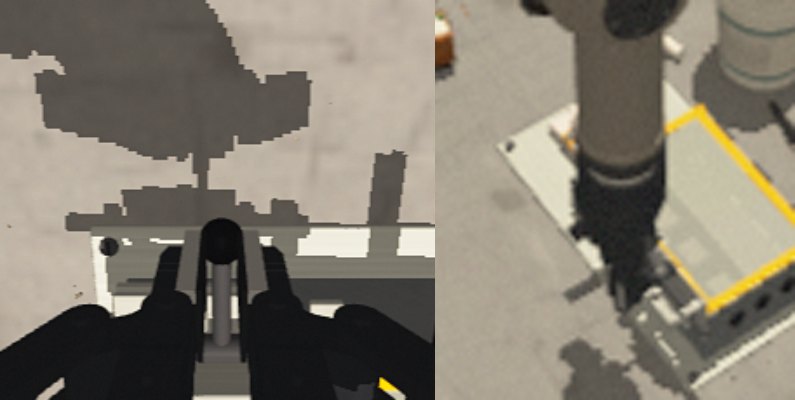

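The ball sits at crop (222,242), on the near side of the fingers, so they have closed around the 7 mm arm rather than the ball. I'll check the depth.

```bash
python3 - <<'E'
from h import *
np.set_printoptions(precision=1,suppress=True)
u=(130+222*250/435-.3,100+242*230/400-.3)
for z in (70,76,82,88,95): print(onz('w2',*u,z))
print(tri([('w2',*u),('w1',412/1.5625-.2,301/1.5625-.2)]), tri([('w2',*u),('top0',180+588/6-.4,150+470/6-.4),('w1',412/1.5625-.2,301/1.5625-.2),('scene0',200+251/6-.4,145+425/6-.4)]))
s=status.state();print(s['position'],s['width'],s['force'])
E
```

```text
[470.9 -12.4  70. ]
[467.8 -12.4  76. ]
[464.7 -12.5  82. ]
[461.6 -12.5  88. ]
[457.9 -12.6  95. ]
[468.4 -12.6  74.7] [469.3 -12.3  73.5]
[468.6 -13.3  60.2] 10.104746967343404 [ 0.1 -0.2  0.2]
```

play_rows([
  [[0.0, 0, 0, 0, 0, 0, 0], [0.0, 0, 0, 0, 0, 0, 0], [0.0, 0, 0, 0, 0, 0, 0], [0.0, 0, 0, 0, 0, 0, 0], [0.0, 0, 0, 0, 0, 0, 0]],
], newtons=30)

```text
time_s: 3.27
position: [468.6, -13.3, 60.2]
eef_rot: [180.0, -0.0, -179.1]
force: [-0.6, 0.5, -0.1]
width: 0.3
grasp_force: 0.1
```

```bash
python3 - <<'E'
from h import *
snap('wrist','w3')
im=cv2.imread('pics/w3.png')[180:300,190:330]
cv2.imwrite('pics/c5.png',cv2.resize(im,(700,600),interpolation=cv2.INTER_CUBIC))
print(status.state()['width'],status.state()['force'])
E
```

```text
-0.03010854950932028 [-0.6027073  -0.00131267 -0.40911532]
```

View pics/c5.png

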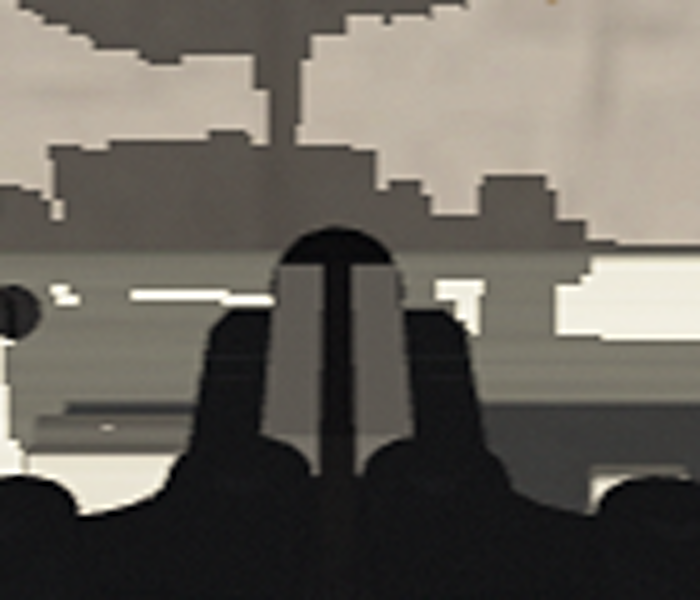

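```bash
python3 - <<'E'
from h import *
np.set_printoptions(precision=1,suppress=True)
K,T=cal('w3');print('cam',-T[:3,:3].T@T[:3,3])
f=lambda p:(proj('w3',p)-[190,180])*5
for p in [(468.6,-13.3,60.2),(457.6,-13.3,60.2),(457.6,-13.3,90),(479,-13.3,60.2),(469,-12.5,75),(469,-12.5,83),(476,-12.5,60),(457,-13.3,70)]: print(p,f(p))
snap('top','t3')
E
```

```text
cam [389.6 -13.9 226.1]
(468.6, -13.3, 60.2) [329.9 246.1]
(457.6, -13.3, 60.2) [331.2 168.1]
(457.6, -13.3, 90) [330.4 273. ]
(479, -13.3, 60.2) [328.7 317.2]
(469, -12.5, 75) [336.  302.3]
(469, -12.5, 83) [336.1 335.1]
(476, -12.5, 60) [335.1 296.4]
(457, -13.3, 70) [331.1 194.2]
```

The fingers closed freely with the ball apparently beneath them, so the pads stand higher than I assumed. I'll open, go 25 mm lower and close again.

play_rows([
  [[0.05, 0, 0, 0, 0, 0, 0], [0.05, 0, 0, 0, 0, 0, 0], [0.05, 0, 0, 0, 0, 0, 0], [0.05, 0, 0, 0, 0, 0, 0], [0.05, 0, 0, 0, 0, 0, 0]],
])

```text
time_s: 3.78
position: [468.6, -13.3, 60.2]
eef_rot: [180.0, -0.0, -179.1]
force: [0.5, 0.4, -0.6]
width: 50.1
grasp_force: 0.0
```

play_rows([
  [[0.05, 0, 0.001, -0.012, 0, 0, 0], [0.05, 0, 0.001, -0.024, 0, 0, 0], [0.0, 0, 0.001, -0.024, 0, 0, 0], [0.0, 0, 0.001, -0.024, 0, 0, 0], [0.0, 0, 0.001, -0.024, 0, 0, 0]],
])

```text
time_s: 4.2
position: [469.0, -12.4, 36.6]
eef_rot: [-180.0, 0.0, -179.1]
force: [-0.3, -0.8, 0.2]
width: 14.2
grasp_force: 19.2
```

play_rows([
  [[0.0, 0, 0, 0, 0, 0, 0], [0.0, 0, 0, 0, 0, 0, 0], [0.0, 0, 0, 0, 0, 0, 0], [0.0, 0, 0, 0, 0, 0, 0], [0.0, 0, 0, 0, 0, 0, 0]],
])

```text
time_s: 4.62
position: [469.0, -12.4, 36.5]
eef_rot: [-180.0, 0.0, -179.1]
force: [-0.7, -0.1, 0.3]
width: 13.6
grasp_force: 29.2
```

play_rows([
  [[0.04, 0, 0, 0, 0, 0, 0], [0.04, 0, 0, 0, 0, 0, 0], [0.04, 0, 0, 0, 0, 0, 0], [0.04, 0, 0, -0.005, 0, 0, 0], [0.04, 0, 0, -0.01, 0, 0, 0]],
])

```text
time_s: 5.03
position: [469.0, -12.2, 26.0]
eef_rot: [180.0, 0.0, -179.1]
force: [0.5, 0.1, -0.1]
width: 40.1
grasp_force: 0.0
```

play_rows([
  [[0.0, 0, 0, 0, 0, 0, 0], [0.0, 0, 0, 0, 0, 0, 0], [0.0, 0, 0, 0, 0, 0, 0], [0.0, 0, 0, 0, 0, 0, 0], [0.0, 0, 0, 0, 0, 0, 0]],
])

```text
time_s: 5.45
position: [468.4, -12.3, 26.2]
eef_rot: [180.0, -0.0, -179.1]
force: [-0.8, 0.0, 0.2]
width: 14.0
grasp_force: 29.2
```

```bash
python3 - <<'E'
from h import *
snap('wrist','w4')
im=cv2.imread('pics/w4.png')[180:300,190:330]
cv2.imwrite('pics/c6.png',cv2.resize(im,(700,600),interpolation=cv2.INTER_CUBIC))
print(status.state()['width'],status.state()['force'])
E
```

```text
14.068465653946443 [-0.75126285 -0.43513577 -0.16442474]
```

View pics/c6.png

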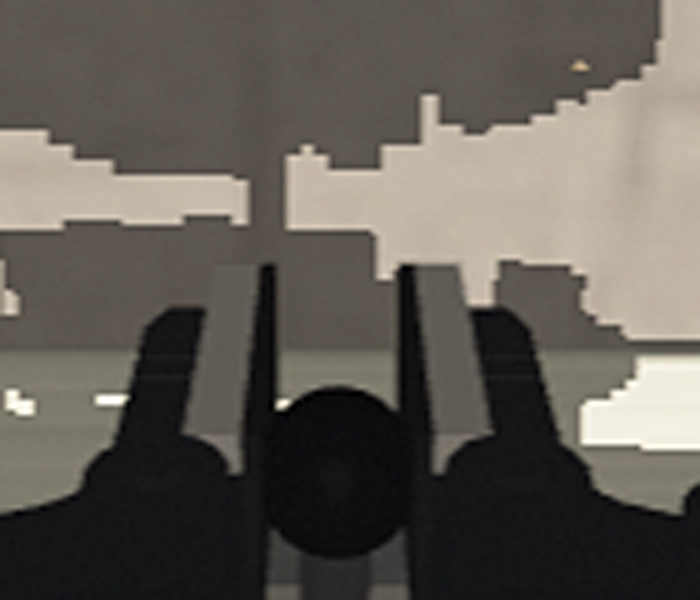

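The ball is now held well inside the pads, so the real tips stand about 28 mm above the reported TCP. Lift along the arc, draw the bolt 28 mm, lay the handle down.

play_rows([
  [[0.0, 0.0015, 0, 0.0115, 0, 0, 0], [0.0, 0.006, 0, 0.022, 0, 0, 0], [0.0, 0.013, 0, 0.031, 0, 0, 0], [0.0, 0.021, 0, 0.0375, 0, 0, 0], [0.0, 0.021, 0, 0.0375, 0, 0, 0]],
], newtons=40)

```text
time_s: 5.92
position: [489.8, -12.3, 64.4]
eef_rot: [180.0, -0.0, -179.1]
force: [-3.0, 0.4, 0.3]
width: 13.1
grasp_force: 39.1
```

play_rows([
  [[0.0, 0, -0.007, 0, 0, 0, 0], [0.0, 0, -0.014, 0, 0, 0, 0], [0.0, 0, -0.021, 0, 0, 0, 0], [0.0, 0.0005, -0.0285, 0, 0, 0, 0], [0.0, 0.0005, -0.0285, 0, 0, 0, 0]],
])

```text
time_s: 6.33
position: [489.7, -43.9, 63.6]
eef_rot: [-179.9, -0.0, -179.3]
force: [-1.6, -2.1, -1.0]
width: 13.1
grasp_force: 39.0
```

play_rows([
  [[0.0, -0.008, 0, -0.0065, 0, 0, 0], [0.0, -0.015, 0, -0.0155, 0, 0, 0], [0.0, -0.0195, 0, -0.026, 0, 0, 0], [0.0, -0.021, 0, -0.035, 0, 0, 0], [0.0, -0.021, 0, -0.035, 0, 0, 0]],
])

```text
time_s: 6.75
position: [470.9, -42.0, 28.5]
eef_rot: [-179.9, 0.2, -179.1]
force: [1.2, -1.5, 0.9]
width: 13.7
grasp_force: 39.7
```

play_rows([
  [[0.04, 0, 0, 0, 0, 0, 0], [0.04, 0, 0, 0, 0, 0, 0], [0.04, 0, 0, 0, 0, 0, 0], [0.04, 0, 0, 0.035, 0, 0, 0], [0.04, 0, 0, 0.07, 0, 0, 0]],
])

```text
time_s: 7.17
position: [466.4, -40.3, 97.7]
eef_rot: [-180.0, -0.4, -179.1]
force: [1.8, 0.7, 0.8]
width: 39.8
grasp_force: 0.0
```

```bash
python3 - <<'E'
from h import *
np.set_printoptions(precision=1,suppress=True)
s=status.state();print(s['time_s'],s['position'],s['eef_rot'],s['width'])
snap('wrist','w5')
im=cv2.imread('pics/w5.png');cv2.imwrite('pics/w5b.png',cv2.resize(im[120:300,130:370],(800,600),interpolation=cv2.INTER_CUBIC))
E
```

```text
7.1667 [466.4 -40.3  97.7] [-180.    -0.4 -179.1] 39.813909699049155
```

View pics/w5b.png

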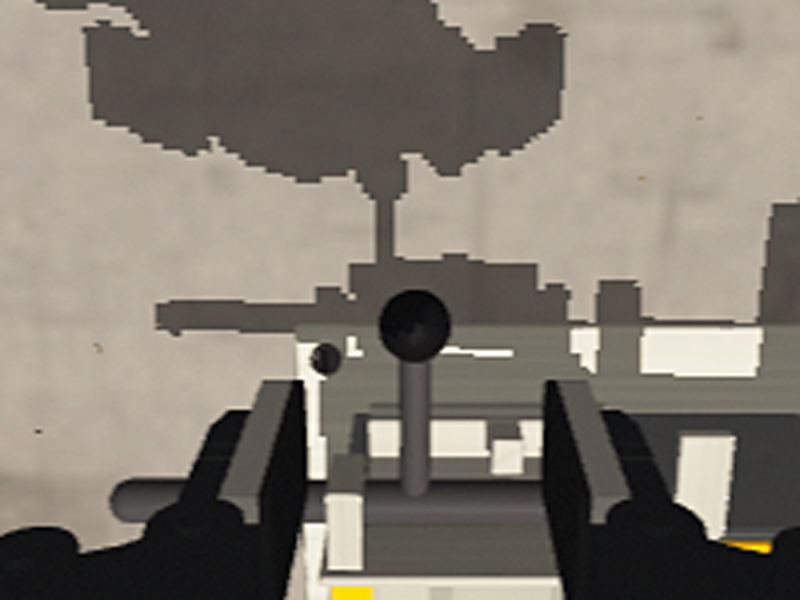

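The bolt is drawn about 28 mm with its handle laid down. Before opening the lid I'll check where the bottle and thermos stand.

```bash
python3 - <<'E'
from h import *
np.set_printoptions(precision=1,suppress=True)
q=lambda x,y:(x/1.5625-.2,y/1.5625-.2)
print('bottle',tri([('top0',*q(312,147)),('scene0',*q(443,170))]))
print('thermos',tri([('top0',*q(436,118)),('scene0',*q(528,222))]))
s=status.state();print(s['position'])
E
```

```text
bottle [789.3 200.  221.8]
thermos [872.4  -2.5 177. ]
[473.4 -41.1 105.6]
```

play_rows([
  [[0.045, 0.004, 0.04, 0, 0, 0, 0], [0.045, 0.008, 0.08, 0, 0, 0, 0], [0.045, 0.0125, 0.118, 0, 0, 0, 0], [0.045, 0.0125, 0.118, 0, 0, 0, 0], [0.045, 0.0125, 0.118, -0.03, 0, 0, 0]],
])

```text
time_s: 7.63
position: [487.2, 82.3, 73.1]
eef_rot: [179.7, 0.7, -178.6]
force: [1.3, -0.9, 0.2]
width: 44.7
grasp_force: 0.0
```

play_rows([
  [[0.045, -0.005, 0.0005, -0.025, 0, 0, 0], [0.045, -0.005, 0.0005, -0.05, 0, 0, 0], [0.0, -0.005, 0.0005, -0.05, 0, 0, 0], [0.0, -0.005, 0.0005, -0.05, 0, 0, 0], [0.0, -0.005, 0.0005, -0.05, 0, 0, 0]],
], newtons=30)

```text
time_s: 8.05
position: [476.7, 77.8, 19.5]
eef_rot: [180.0, -0.0, -179.1]
force: [-1.4, -0.8, -0.0]
width: 15.2
grasp_force: 29.2
```

play_rows([
  [[0.0, 0, 0, 0, 0, 0, 0], [0.0, 0, 0, 0, 0, 0, 0], [0.0, 0, 0, 0, 0, 0, 0]],
])

```text
time_s: 8.3
position: [476.8, 77.8, 19.5]
eef_rot: [180.0, 0.0, -179.1]
force: [-2.1, -0.2, -0.4]
width: 15.4
grasp_force: 29.2
```

play_rows([
  [[0.0, 0.0034, 0, 0.0314, 0, 0, 0], [0.0, 0.0121, 0, 0.0616, 0, 0, 0], [0.0, 0.026, 0.0005, 0.0899, 0, 0, 0], [0.0, 0.0445, 0.001, 0.1153, 0, 0, 0], [0.0, 0.0672, 0.001, 0.1372, 0, 0, 0]],
])

```text
time_s: 8.72
position: [544.0, 79.0, 158.7]
eef_rot: [179.9, 0.1, -179.1]
force: [2.4, 1.5, -5.6]
width: 15.3
grasp_force: 30.7
```

play_rows([
  [[0.0, 0.0262, 0.0005, 0.0175, 0, 0, 0], [0.0, 0.055, 0.001, 0.0303, 0, 0, 0], [0.0, 0.0856, 0.0015, 0.0379, 0, 0, 0], [0.0, 0.117, 0.002, 0.04, 0, 0, 0], [0.0, 0.145, 0.0025, 0.0375, 0, 0, 0]],
])

```text
time_s: 9.13
position: [691.1, 81.3, 196.1]
eef_rot: [180.0, 0.2, -179.0]
force: [-1.5, -0.3, 0.5]
width: 15.4
grasp_force: 31.5
```

play_rows([
  [[0.0, 0.003, 0, 0, 0, 0, 0], [0.0, 0.003, 0, 0, 0, 0, 0], [0.0, 0.003, 0, 0, 0, 0, 0]],
])

```text
time_s: 9.38
position: [694.0, 81.4, 194.9]
eef_rot: [180.0, 0.3, -179.0]
force: [2.6, 0.4, 2.2]
width: 15.5
grasp_force: 32.4
```

```bash
python3 - <<'E'
from h import *
s=status.state();print(s['position'],s['eef_rot'],s['width'],s['force'])
snap('scene','s3');im=cv2.imread('pics/s3.png');cv2.imwrite('pics/s3b.png',cv2.resize(im[60:270,120:400],(800,600),interpolation=cv2.INTER_CUBIC))
E
```

```text
[694.02753129  81.36743981 194.90660161] [ 179.99075455    0.34564394 -179.04781841] 15.547342901766893 [2.57630501 0.40434529 2.20317513]
```

View pics/s3b.png

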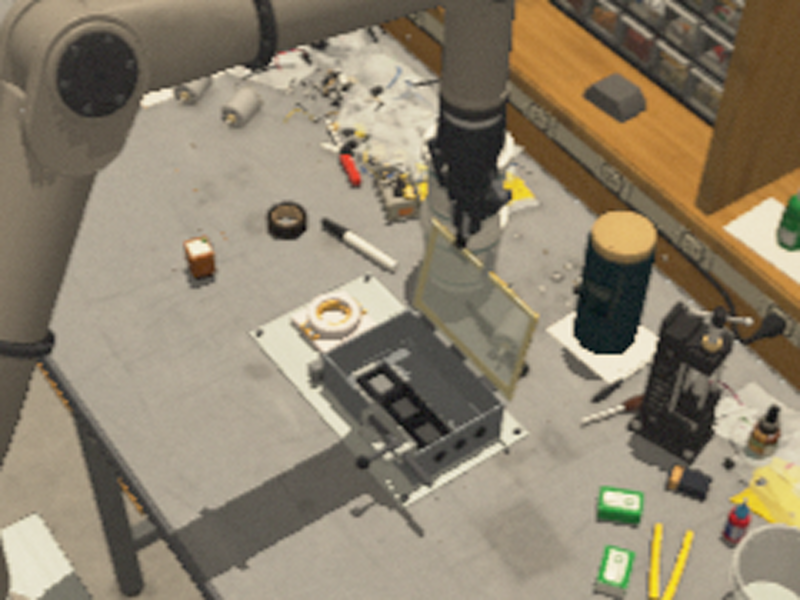

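The lid stands open past vertical, with the sockets visible in the box. Release, rise, back off for a look down.

play_rows([
  [[0.045, 0, 0, 0, 0, 0, 0], [0.045, 0, 0, 0, 0, 0, 0], [0.045, 0, 0, 0.03, 0, 0, 0], [0.045, 0, 0, 0.065, 0, 0, 0], [0.045, -0.03, 0, 0.085, 0, 0, 0]],
])

```text
time_s: 9.85
position: [665.2, 80.8, 278.1]
eef_rot: [-179.8, 0.2, -179.1]
force: [-0.3, 1.4, 0.0]
width: 45.0
grasp_force: 0.0
```

play_rows([
  [[0.06, -0.04, 0, 0, 0, 0, 0], [0.06, -0.08, 0, 0, 0, 0, 0], [0.06, -0.11, 0, 0, 0, 0, 0], [0.06, -0.11, 0, 0, 0, 0, 0], [0.06, -0.11, 0, 0, 0, 0, 0]],
])

```text
time_s: 10.27
position: [549.0, 81.3, 278.4]
eef_rot: [179.9, -0.1, -179.0]
force: [0.1, 0.7, -0.1]
width: 60.2
grasp_force: 0.0
```

```bash
python3 - <<'E'
from h import *
np.set_printoptions(precision=1,suppress=True)
snap('wrist','tmp')
s=status.state();print(s['time_s'],s['position'],s['eef_rot'],s['joint_positions'])
snap('wrist','w6')
im=cv2.imread('pics/w6.png');cv2.imwrite('pics/w6b.png',cv2.resize(im[60:360,60:460],(800,600),interpolation=cv2.INTER_CUBIC))
E
```

```text
10.3167 [550.8  81.3 278.6] [ 179.9   -0.  -179. ] [-29.6  18.1  26.9  78.5  -8.1  85.3  87.7]
```

View pics/w6b.png

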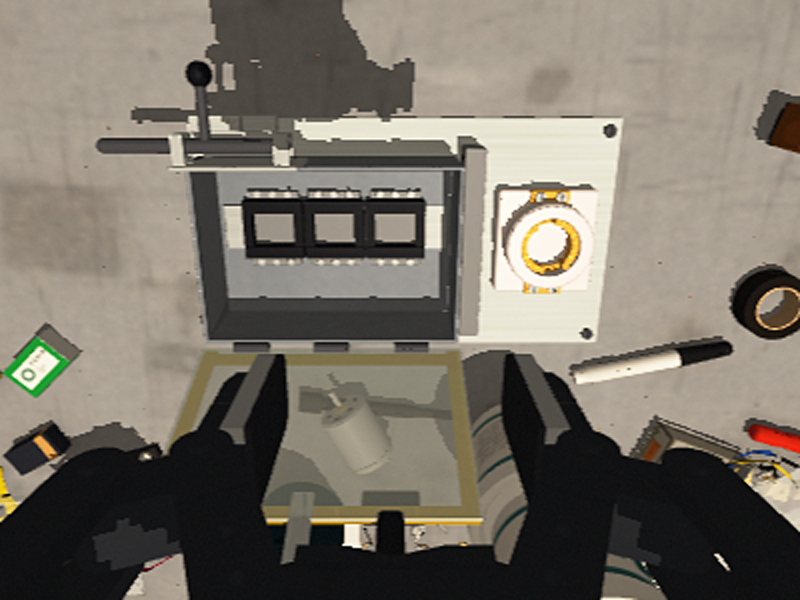

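The wrist view shows the sockets at crop (276,228), (337,228) and (397,228), and the fuse collar at about (549,245). I'll measure them by masks, plus relay A and the relay and cap tops from the top view.

```bash
cat >> h.py <<'E'
def blobs(m,mn):
    c,_=cv2.findContours(m,cv2.RETR_LIST,cv2.CHAIN_APPROX_NONE)
    return [k for k in c if cv2.contourArea(k)>mn]
E
python3 - <<'E'
from h import *
np.set_printoptions(precision=1,suppress=True)
im=cv2.imread('pics/w6.png');g=im.max(axis=2)
m=(g<45).astype(np.uint8)*255; z=np.zeros_like(m); z[150:198,170:282]=m[150:198,170:282]
for k in blobs(z,100):
    r=cv2.minAreaRect(k);print('blk',np.array(r[0]),r[1],r[2],onz('w6',*r[0],19),cv2.contourArea(k))
    P=np.array([onz('w6',*p,19)[:2] for p in k[:,0,:]]);r=cv2.minAreaRect(P.astype(np.float32));print('   ',r)
# collar
hsv=cv2.cvtColor(im,cv2.COLOR_BGR2HSV)
h=np.zeros_like(m);m2=((hsv[...,1]<45)&(hsv[...,2]>205)).astype(np.uint8)*255
h[140:220,305:360]=m2[140:220,305:360]
for k in blobs(h,60):
    print('white',cv2.minAreaRect(k)[:2],cv2.contourArea(k))
m3=cv2.inRange(hsv,np.array((12,110,80)),np.array((32,255,255)));h[:]=0;h[165:203,315:357]=m3[165:203,315:357]
k=np.vstack(blobs(h,5));e=cv2.fitEllipse(cv2.convexHull(k));print('bore gold',e,onz('w6',*e[0],36),onz('w6',*e[0],30))
for p in [(549,243),(507,243),(593,243),(549,202),(549,288)]: print(p,onz('w6',60+p[0]/2-.25,60+p[1]/2-.25,36))
# screws
for p in [(610,131),(587,333)]: print('scr',onz('w6',60+p[0]/2-.25,60+p[1]/2-.25,5))
# relays in top0
im=cv2.imread('pics/top0.png');hsv=cv2.cvtColor(im,cv2.COLOR_BGR2HSV)
w=((hsv[...,1]<60)&(hsv[...,2]>165)).astype(np.uint8)*255
for nm,(u,v) in dict(A=(138,215),B=(387,211),C=(402,252),cap=(366,246)).items():
    h=np.zeros_like(w);h[v-12:v+13,u-12:u+13]=w[v-12:v+13,u-12:u+13]
    for k in blobs(h,20):
        P=np.array([onz('top0',*p,46 if nm!='cap' else 56)[:2] for p in k[:,0,:]]);r=cv2.minAreaRect(P.astype(np.float32));print(nm,r,cv2.minAreaRect(k)[0])
E
```

```text
blk [257. 174.] (16.0, 22.0) 90.0 [578.9  82.7  19. ] 340.0
    ((579.025146484375, 82.67893981933594), (25.8931827545166, 34.836456298828125), 0.9536727666854858)
blk [227. 174.] (16.0, 22.0) 90.0 [579.7  35.5  19. ] 337.0
    ((579.8107299804688, 35.42132568359375), (25.89138412475586, 35.194236755371094), 0.951816976070404)
blk [197. 174.] (16.0, 22.0) 90.0 [580.5 -11.7  19. ] 330.0
    ((580.5977172851562, -11.865457534790039), (25.88935089111328, 34.96980285644531), 0.9539555311203003)
blk [226.  173.5] (29.0, 90.0) 90.0 [578.9  33.9  19. ] 2506.5
    ((579.2789916992188, 34.79552459716797), (46.88725280761719, 140.4757537841797), 0.9510189294815063)
white ((330.5, 203.5), (21.0, 7.0)) 93.0
white ((332.95001220703125, 181.15000915527344), (17.708751678466797, 19.28989028930664)) 250.5
white ((335.0, 183.50001525878906), (28.991378784179688, 31.819805145263672)) 733.0
white ((332.0, 179.5), (79.0, 54.0)) 3454.5
bore gold ((334.93841552734375, 182.98577880859375), (26.958660125732422, 29.77704620361328), 56.016380310058594) [586.8 201.7  36. ] [588.4 203.5  30. ]
(549, 243) [584. 
[... 176 characters left out ...]
.5   5. ]
A ((497.8592529296875, 388.6068420410156), (23.897342681884766, 23.94174575805664), 77.50390625) (136.34999084472656, 214.95001220703125)
B ((534.4366455078125, -324.953857421875), (23.872133255004883, 22.4194278717041), 64.06218719482422) (388.1000671386719, 210.30001831054688)
C ((421.61090087890625, -362.2273864746094), (21.75872230529785, 23.679353713989258), 12.934804916381836) (403.173095703125, 250.8654022216797)
cap ((435.0669860839844, -261.7548522949219), (22.6694393157959, 23.99889373779297), 45.25144958496094) (367.5000305175781, 244.50003051757812)
cap ((435.03814697265625, -261.7731018066406), (35.794578552246094, 36.285865783691406), 88.80261993408203) (367.5, 244.5)
```

play_rows([
  [[0.06, -0.006, 0.038, -0.012, 0, 0, 0], [0.06, -0.012, 0.076, -0.024, 0, 0, 0], [0.06, -0.018, 0.114, -0.036, 0, 0, 0], [0.06, -0.024, 0.152, -0.048, 0, 0, 0], [0.06, -0.03, 0.19, -0.06, 0, 0, 0]],
])

```text
time_s: 10.78
position: [522.7, 273.0, 217.5]
eef_rot: [-180.0, 0.0, -179.1]
force: [1.4, 0.4, -0.6]
width: 59.8
grasp_force: 0.0
```

play_rows([
  [[0.06, -0.007, 0.038, -0.012, 0, 0, 0], [0.06, -0.014, 0.076, -0.024, 0, 0, 0], [0.06, -0.02, 0.114, -0.036, 0, 0, 0], [0.06, -0.02, 0.114, -0.036, 0, 0, 0], [0.06, -0.02, 0.114, -0.036, 0, 0, 0]],
])

```text
time_s: 11.2
position: [500.0, 389.1, 179.5]
eef_rot: [-179.9, -0.2, -178.7]
force: [-0.4, -1.2, 0.4]
width: 60.1
grasp_force: 0.0
```

```bash
cat >> h.py <<'E'
def label(f,z=46,big=60):
    "white label rectangles on amber relays / cap top: centre, size, angle on plane z"
    im=cv2.imread(f'pics/{f}.png');hsv=cv2.cvtColor(im,cv2.COLOR_BGR2HSV)
    a=cv2.inRange(hsv,np.array((4,110,30)),np.array((20,255,255)))
    out=[]
    for k in blobs(cv2.morphologyEx(a,cv2.MORPH_CLOSE,np.ones((3,3))),big):
        u,v,w,h=cv2.boundingRect(k)
        m=np.zeros(a.shape,np.uint8);cv2.drawContours(m,[cv2.convexHull(k)],-1,255,-1)
        L=((hsv[...,1]<75)&(hsv[...,2]>120)).astype(np.uint8)*255&m
        for q in blobs(L,big/2):
            P=np.array([onz(f,*p,z)[:2] for p in q[:,0,:]]).astype(np.float32)
            r=cv2.minAreaRect(P);out.append((np.round(r[0],1),np.round(r[1],1),round(r[2],1),(u,v,w,h)))
    return out
E
python3 - <<'E'
from h import *
np.set_printoptions(precision=1,suppress=True)
snap('wrist','tmp');s=status.state();print(s['time_s'],s['position'],s['eef_rot'],s['joint_positions'])
snap('wrist','w7');snap('top','t7')
print(*label('w7'),sep='\n');print(*label('t7',46,20),sep='\n')
E
```

```text
11.25 [502.2 386.1 180.9] [-179.9   -0.  -178.9] [-51.4  29.4  19.4  75.3  -9.6  77.   58.9]
(array([616.2, 397.2]), array([14.3, 24.9]), 1.2, (253, 260, 25, 16))
(array([616.2, 397.2]), array([14.3, 24.9]), 1.2, (251, 259, 29, 25))
(array([576.8, 213.8]), array([28.5, 23. ]), 56.4, (100, 223, 25, 25))
(array([576.8, 213.8]), array([28.5, 23. ]), 56.4, (91, 222, 36, 32))
(array([498.9, 387.9]), array([26.2, 25.8]), 76.8, (244, 160, 30, 29))
(array([498.9, 387.9]), array([26.2, 25.8]), 76.8, (239, 152, 40, 39))
(array([ 534.4, -325. ]), array([26.2, 27.7]), 64.0, (378, 204, 18, 16))
(array([948.8, 292.7]), array([ 9.4, 18.4]), 50.9, (0, 49, 336, 41))
(array([950. , 377.8]), array([21.6, 10.7]), 56.8, (0, 49, 336, 41))
(array([949.8, 399.1]), array([11.9, 27.1]), 51.6, (0, 49, 336, 41))
(array([956.6, -92.4]), array([58.5, 96.8]), 13.1, (0, 49, 336, 41))
(array([942. , 272.8]), array([485.5,  74.9]), 89.1, (0, 49, 336, 41))
(array([963.2, 584.4]), array([139.1,  25. ]), 89.1, (0, 49, 336, 41))
(array([1136.5,  725. ]), array([68.9, 41.6]), 78.4, (40, 7, 28, 21))
(array([1125.6, -135.1]), array([103. , 168.5]), 4.2, (293, 1, 58, 41))
(array([1198.6, -138.8]), array([18.6, 16.1]), 0.1, (293, 1, 58, 41))
(array([1120.3, -388.5]), array([180.2,  28.1]), 89.8, (0, 0, 512, 57))
(array([1125.6, -135.1]), array([103. , 168.5]), 4.2, (0, 0, 512, 57))
(array([1136.5,  725. ]), array([68.9, 41.6]), 78.4, (0, 0, 512, 57))
(array([1198.6, -138.8]), array([18.6, 16.1]), 0.1, (0, 0, 512, 57))
(array([1190.6, -425.2]), array([ 65.8, 367.2]), 1.7, (0, 0, 512, 57))
(array([1159.8,  599.8]), array([66.5, 35.5]), 7.2, (0, 0, 512, 57))
```

```bash
cat >> h.py <<'E'
def edges(f,c,ang,z=46):
    im=cv2.imread(f'pics/{f}.png').astype(np.float32)
    for k in range(4):
        t=np.radians(ang+90*k);o=[]
        for r in (10,12,14,15,16,17,18,19,20,22,24):
            p=proj(f,[c[0]+r*np.cos(t),c[1]+r*np.sin(t),z]);b=cv2.getRectSubPix(im,(1,1),(float(p[0]),float(p[1])))[0,0];o.append('%d/%d'%(b[2],b[0]))
        print('dir',ang+90*k,' '.join(o))
E
python3 - <<'E'
from h import *
edges('w7',(498.9,387.9),-13.2)
for f,c,a in [('top0',(534.4,-325),64),('top0',(421.6,-362.2),13)]: print(c);edges(f,c,a)
E
```

```text
dir -13.2 243/215 244/213 195/54 147/53 137/103 151/134 154/133 154/133 155/134 153/131 151/129
dir 76.8 243/215 243/210 198/67 193/41 201/50 194/47 160/40 138/95 147/125 153/132 153/132
dir 166.8 244/217 244/215 189/42 140/16 77/6 50/6 50/5 51/4 52/4 46/30 68/60
dir 256.8 243/214 244/218 178/46 168/22 171/26 164/22 133/19 86/33 59/53 111/95 149/129
(534.4, -325)
dir 64 173/149 162/127 143/87 133/65 124/47 117/39 108/32 98/27 86/26 69/29 82/52
dir 154 172/146 164/133 139/95 125/74 108/58 90/45 74/34 65/29 60/28 55/26 56/32
dir 244 173/148 164/131 144/86 134/65 128/66 123/72 119/81 119/91 119/99 119/107 120/108
dir 334 172/146 161/129 142/108 136/105 129/104 123/104 122/106 122/108 122/109 120/108 119/107
(421.6, -362.2)
dir 13 171/145 158/123 139/96 131/92 124/90 121/92 120/98 121/104 121/106 120/107 120/107
dir 103 172/150 163/135 139/87 130/67 125/52 120/38 108/33 93/30 78/28 67/27 60/27
dir 193 170/144 158/125 132/90 116/77 98/66 80/55 75/55 71/57 69/58 74/64 90/78
dir 283 174/149 163/128 138/78 130/68 124/62 117/58 113/69 109/80 107/91 107/94 108/94
```

play_rows([
  [[0.06, 0, 0, 0, 0, 0, -0.12], [0.06, 0, 0, 0, 0, 0, -0.24], [0.06, 0, 0, 0, 0, 0, -0.36], [0.06, 0, 0, 0, 0, 0, -0.48], [0.06, 0, 0, 0, 0, 0, -0.6]],
])

```text
time_s: 11.77
position: [503.8, 383.0, 183.5]
eef_rot: [179.9, 0.1, 146.0]
force: [-0.1, -0.0, -0.6]
width: 60.3
grasp_force: 0.0
```

play_rows([
  [[0.06, 0, 0, -0.01, 0, 0, -0.12], [0.06, 0, 0, -0.03, 0, 0, -0.24], [0.06, 0, 0, -0.05, 0, 0, -0.36], [0.06, 0, 0, -0.07, 0, 0, -0.48], [0.06, 0, 0, -0.09, 0, 0, -0.6]],
])

```text
time_s: 12.18
position: [504.0, 383.3, 92.9]
eef_rot: [179.9, 0.0, 111.6]
force: [0.2, 0.3, -0.1]
width: 59.9
grasp_force: 0.0
```

play_rows([
  [[0.06, -0.001, 0, -0.01, 0, 0, -0.12], [0.06, -0.003, 0.002, -0.02, 0, 0, -0.24], [0.06, -0.003, 0.002, -0.03, 0, 0, -0.36], [0.06, -0.003, 0.002, -0.03, 0, 0, -0.48], [0.06, -0.003, 0.002, -0.03, 0, 0, -0.62]],
])

```text
time_s: 12.6
position: [500.2, 385.2, 62.6]
eef_rot: [180.0, 0.0, 77.0]
force: [0.3, 0.5, -0.5]
width: 59.9
grasp_force: 0.0
```

```bash
python3 - <<'E'
from h import *
np.set_printoptions(precision=1,suppress=True)
snap('wrist','tmp');s=status.state();print(s['time_s'],s['position'],s['eef_rot'],s['joint_positions'])
snap('wrist','w8');print(*label('w8'),sep='\n')
E
```

```text
12.65 [500.5 385.4  62.9] [179.9   0.   76.8] [-64.6  38.4  40.3  85.4 -26.1  65.8 -32.8]
(array([576.4, 224. ]), array([ 8.6, 18.5]), 59.3, (370, 362, 39, 22))
(array([509. , 393.3]), array([7.5, 6.3]), 77.1, (234, 200, 40, 36))
(array([498.3, 387.4]), array([25.4, 26.3]), 76.7, (234, 200, 40, 36))
(array([509. , 393.3]), array([7.5, 6.3]), 77.1, (231, 179, 46, 63))
(array([498.3, 387.4]), array([25.4, 26.3]), 76.7, (231, 179, 46, 63))
(array([619.1, 410.2]), array([22.8, 16.2]), 88.1, (411, 126, 33, 41))
(array([619.1, 410.2]), array([22.8, 16.2]), 88.1, (409, 123, 53, 53))
```

play_rows([
  [[0.06, -0.002, 0.002, -0.02, 0, 0, 0], [0.06, -0.002, 0.002, -0.04, 0, 0, 0], [0.06, -0.002, 0.002, -0.05, 0, 0, 0], [0.06, -0.002, 0.002, -0.055, 0, 0, 0], [0.06, -0.002, 0.002, -0.06, 0, 0, 0]],
])

```text
time_s: 13.12
position: [497.6, 388.6, 2.5]
eef_rot: [180.0, -0.0, 77.5]
force: [0.4, 0.3, 0.2]
width: 59.8
grasp_force: 0.0
```

play_rows([
  [[0.06, 0, 0, -0.006, 0, 0, 0], [0.06, 0, 0, -0.012, 0, 0, 0], [0.0, 0, 0, -0.012, 0, 0, 0], [0.0, 0, 0, -0.012, 0, 0, 0], [0.0, 0, 0, -0.012, 0, 0, 0]],
], newtons=40)

```text
time_s: 13.53
position: [497.4, 389.5, -8.9]
eef_rot: [179.9, -0.1, 77.5]
force: [0.5, -0.5, -0.2]
width: 31.6
grasp_force: 39.9
```

play_rows([
  [[0.0, 0, 0, 0, 0, 0, 0], [0.0, 0, 0, 0, 0, 0, 0], [0.0, 0, 0, 0.0, 0, 0, 0]],
])

```text
time_s: 13.78
position: [497.1, 389.4, -9.2]
eef_rot: [180.0, -0.0, 77.5]
force: [-0.2, 0.1, 0.1]
width: 31.3
grasp_force: 40.0
```

play_rows([
  [[0.0, 0, 0, 0.03, 0, 0, 0], [0.0, 0, 0, 0.065, 0, 0, 0], [0.0, 0.005, -0.02, 0.095, 0, 0, 0.08], [0.0, 0.015, -0.057, 0.095, 0, 0, 0.16], [0.0, 0.025, -0.095, 0.095, 0, 0, 0.236]],
])

```text
time_s: 14.2
position: [523.4, 296.4, 88.1]
eef_rot: [179.7, -0.2, 91.6]
force: [0.5, -0.7, 0.5]
width: 31.1
grasp_force: 39.9
```

play_rows([
  [[0.0, 0.01, -0.038, 0, 0, 0, 0], [0.0, 0.02, -0.076, 0, 0, 0, 0], [0.0, 0.03, -0.114, 0, 0, 0, 0], [0.0, 0.04, -0.152, 0, 0, 0, 0], [0.0, 0.05, -0.19, 0, 0, 0, 0]],
])

```text
time_s: 14.62
position: [571.9, 102.4, 85.6]
eef_rot: [180.0, -0.0, 91.0]
force: [0.6, 0.6, -1.2]
width: 31.7
grasp_force: 39.9
```

play_rows([
  [[0.0, 0.008, -0.018, 0, 0, 0, 0], [0.0, 0.008, -0.018, 0, 0, 0, 0], [0.0, 0.008, -0.018, 0, 0, 0, 0], [0.0, 0.008, -0.018, 0, 0, 0, 0]],
])

```text
time_s: 14.95
position: [579.4, 87.8, 85.1]
eef_rot: [-180.0, -0.1, 91.1]
force: [0.2, 0.9, -0.6]
width: 31.6
grasp_force: 39.9
```

```bash
python3 - <<'E'
from h import *
np.set_printoptions(precision=1,suppress=True)
snap('wrist','tmp');s=status.state();print(s['time_s'],s['position'],s['eef_rot'],s['width'],s['joint_positions'])
snap('wrist','w9');z=s['position'][2]+9.2+46;print(z,*label('w9',z),sep='\n')
K,T=cal('w9');print(-T[:3,:3].T@T[:3,3])
im=cv2.imread('pics/w9.png');cv2.imwrite('pics/w9b.png',cv2.resize(im,(800,600)))
E
```

```text
15.0 [579.3  88.6  85. ] [-179.9   -0.1   91.2] 31.079763679863206 [-37.8  31.8  40.1  92.  -22.2  64.5   9. ]
140.24538022405076
(array([588.1,  95.6]), array([6.9, 7.4]), 2.0, (228, 260, 59, 50))
(array([579.2,  86.7]), array([25.8, 25.9]), 1.2, (228, 260, 59, 50))
(array([588.1,  95.6]), array([6.9, 7.4]), 2.0, (222, 219, 71, 98))
(array([579.2,  86.7]), array([25.8, 25.9]), 1.2, (222, 219, 71, 98))
(array([564.5, 180.5]), array([3.6, 3.3]), 1.2, (215, 44, 15, 33))
(array([584.4, 188. ]), array([ 9.1, 16.7]), 61.3, (250, 25, 54, 49))
[577.6 168.  251.1]
```

View pics/w9b.png

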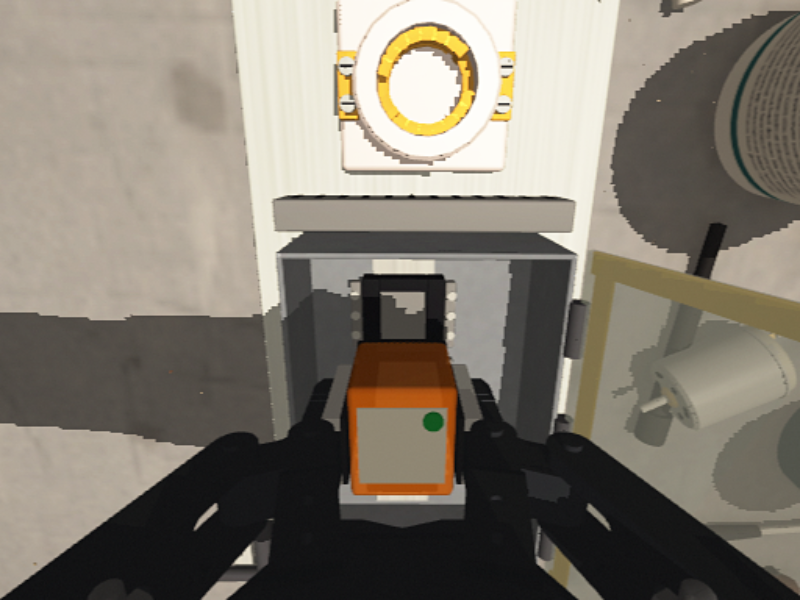

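Relay A is held squarely, its label centre at (404,447) in the wrist view. The socket 3 hole is at (403,314) and the collar at (430,80).

```bash
python3 - <<'E'
from h import *
np.set_printoptions(precision=1,suppress=True)
q=lambda x,y:(x/1.5625-.2,y/1.5625-.2)
im=cv2.imread('pics/w9.png');g=im.max(axis=2)
m=(g<45).astype(np.uint8)*255; z=np.zeros_like(m); z[172:220,228:290]=m[172:220,228:290]
for k in blobs(z,100):
    P=np.array([onz('w9',*p,19)[:2] for p in k[:,0,:]]);r=cv2.minAreaRect(P.astype(np.float32));print('hole',r,cv2.contourArea(k))
for p in [(381,291),(426,291),(381,339),(426,339)]: print(onz('w9',*q(*p),19))
for p in [(357,80),(503,80),(430,160)]: print('collar',onz('w9',*q(*p),36))
hsv=cv2.cvtColor(im,cv2.COLOR_BGR2HSV);m3=cv2.inRange(hsv,np.array((12,110,80)),np.array((32,255,255)));h=np.zeros_like(m);h[10:90,238:306]=m3[10:90,238:306]
k=max(blobs(h,20),key=cv2.contourArea);e=cv2.fitEllipse(cv2.convexHull(k));print(e,onz('w9',*e[0],36),onz('w9',*e[0],24))
print('wall L edges',onz('w9',*q(280,257),64),onz('w9',*q(574,257),64))
E
```

```text
hole ((579.8059692382812, 85.07451629638672), (27.329313278198242, 30.041093826293945), 1.2185064554214478) 948.0
hole ((578.7060546875, 88.54600524902344), (49.68995666503906, 40.93663787841797), 1.2187676429748535) 2185.0
[567.3  98.9  19. ]
[592.4  99.4  19. ]
[567.5  70.   19. ]
[593.5  70.6  19. ]
collar [556.8 202.   36. ]
collar [621.9 203.3  36. ]
collar [590.7 168.7  36. ]
((272.5788269042969, 51.06947326660156), (63.55131912231445, 70.38594055175781), 4.683279037475586) [587.6 202.6  36. ] [588.2 204.5  24. ]
wall L edges [525.  126.9  64. ] [653.6 129.6  64. ]
```

play_rows([
  [[0.0, 0.0008, -0.0038, -0.02, 0, 0, 0], [0.0, 0.0008, -0.0038, -0.045, 0, 0, 0], [0.0, 0.0008, -0.0038, -0.065, 0, 0, 0], [0.0, 0.0008, -0.0038, -0.07, 0, 0, 0], [0.0, 0.0008, -0.0038, -0.073, 0, 0, 0]],
])

```text
time_s: 15.47
position: [579.1, 84.2, 11.0]
eef_rot: [-179.8, -0.0, 91.2]
force: [0.5, -0.5, -0.0]
width: 31.3
grasp_force: 39.9
```

play_rows([
  [[0.0, 0, 0, -0.001, 0, 0, 0], [0.0, 0, 0, -0.002, 0, 0, 0], [0.0, 0, 0, -0.004, 0, 0, 0], [0.0, 0, 0, -0.006, 0, 0, 0]],
])

```text
time_s: 15.8
position: [581.7, 82.6, 7.5]
eef_rot: [179.9, -0.0, 91.0]
force: [0.0, -0.6, -0.2]
width: 31.3
grasp_force: 39.9
```

play_rows([
  [[0.0, 0, 0, -0.002, 0, 0, 0], [0.0, 0, 0, -0.004, 0, 0, 0], [0.0, 0, 0, -0.007, 0, 0, 0], [0.0, 0, 0, -0.007, 0, 0, 0]],
])

```text
time_s: 16.13
position: [581.2, 82.9, -0.3]
eef_rot: [179.9, -0.0, 91.0]
force: [0.0, 0.1, 2.0]
width: 31.2
grasp_force: 41.0
```

play_rows([
  [[0.0, 0, 0, -0.0015, 0, 0, 0], [0.0, 0, 0, -0.002, 0, 0, 0], [0.0, 0, 0, -0.002, 0, 0, 0]],
])

```text
time_s: 16.38
position: [581.2, 82.9, -0.3]
eef_rot: [179.9, -0.1, 91.1]
force: [-4.7, 1.5, 12.5]
width: 31.3
grasp_force: 42.6
```

play_rows([
  [[0.048, 0, 0, 0.001, 0, 0, 0], [0.048, 0, 0, 0.002, 0, 0, 0], [0.048, 0, 0, 0.002, 0, 0, 0], [0.048, 0, 0, 0.03, 0, 0, 0], [0.048, 0, 0, 0.07, 0, 0, 0]],
])

```text
time_s: 16.8
position: [576.4, 82.2, 63.6]
eef_rot: [-179.4, 0.1, 91.0]
force: [0.8, 1.1, 0.1]
width: 47.8
grasp_force: 0.0
```

play_rows([
  [[0.06, 0, -0.02, 0.04, 0, 0, 0], [0.06, -0.005, -0.06, 0.06, 0, 0, 0], [0.06, -0.01, -0.1, 0.06, 0, 0, 0], [0.06, -0.015, -0.14, 0.06, 0, 0, 0], [0.06, -0.02, -0.18, 0.06, 0, 0, 0]],
])

```text
time_s: 17.22
position: [560.8, -98.2, 128.0]
eef_rot: [179.9, 0.0, 91.1]
force: [0.6, -0.2, -0.3]
width: 59.9
grasp_force: 0.0
```

```bash
python3 - <<'E'
from h import *
np.set_printoptions(precision=1,suppress=True)
s=status.state();print(s['time_s'],s['position'],s['eef_rot'],s['joint_positions'])
snap('wrist','w10');print(*label('w10',55),sep='\n')
snap('top','t10')
im=cv2.imread('pics/top0.png').astype(int);i2=cv2.imread('pics/t10.png').astype(int);d=(abs(im-i2).max(axis=2)>30).astype(np.uint8)*255
d[:200,200:330]=0
for k in blobs(d,15): print('diff',cv2.boundingRect(k))
E
```

```text
17.2167 [560.8 -98.2 128. ] [179.9   0.   91.1] [-22.3  27.7  43.4  92.  -20.2  68.3  26.4]

diff (240, 377, 8, 7)
diff (210, 347, 94, 37)
diff (189, 334, 21, 27)
diff (217, 312, 73, 35)
diff (287, 308, 8, 6)
diff (228, 303, 47, 4)
diff (0, 302, 65, 50)
diff (280, 218, 10, 5)
diff (262, 216, 10, 11)
diff (288, 213, 9, 10)
diff (242, 213, 10, 22)
diff (129, 209, 22, 18)
diff (241, 206, 111, 101)
diff (253, 200, 16, 5)
diff (227, 200, 77, 41)
diff (361, 150, 12, 9)
diff (338, 146, 20, 21)
diff (330, 113, 33, 25)
```

play_rows([
  [[0.06, -0.006, -0.04, 0, 0, 0, -0.1], [0.06, -0.012, -0.08, 0, 0, 0, -0.2], [0.06, -0.018, -0.12, 0, 0, 0, -0.3], [0.06, -0.024, -0.16, 0, 0, 0, -0.4], [0.06, -0.027, -0.2, -0.01, 0, 0, -0.475]],
])

```text
time_s: 17.73
position: [534.0, -299.2, 118.8]
eef_rot: [179.8, 0.0, 63.6]
force: [0.3, -0.0, 0.1]
width: 59.7
grasp_force: 0.0
```

play_rows([
  [[0.06, 0, -0.025, -0.03, 0, 0, 0], [0.06, 0, -0.025, -0.05, 0, 0, 0], [0.06, 0, -0.025, -0.05, 0, 0, 0], [0.06, 0, -0.025, -0.05, 0, 0, 0]],
])

```text
time_s: 18.07
position: [533.1, -320.2, 65.7]
eef_rot: [-179.8, -0.1, 63.8]
force: [1.0, 0.4, -0.3]
width: 60.1
grasp_force: 0.0
```

```bash
python3 - <<'E'
from h import *
np.set_printoptions(precision=1,suppress=True)
snap('wrist','tmp');s=status.state();print(s['time_s'],s['position'],s['eef_rot'],s['joint_positions'])
snap('wrist','w11');L=label('w11');print(*L,sep='\n')
for l in L:
    if min(l[1])>20: edges('w11',l[0],l[2])
q=lambda x,y:(x/1.5625-.2,y/1.5625-.2)
print('cartons',onz('top0',*q(543,243),19),onz('top0',*q(577,277),19))
E
```

```text
18.1167 [ 534.5 -320.2   67.3] [-180.    -0.    63.9] [ -0.1  39.3  47.   86.7 -30.2  67.2  26.2]
(array([ 546.5, -322. ]), array([7. , 6.5]), 64.7, (242, 206, 39, 35))
(array([ 534.6, -326. ]), array([25.6, 26.2]), 65.3, (242, 206, 39, 35))
(array([ 546.5, -322. ]), array([7. , 6.5]), 64.7, (239, 185, 45, 61))
(array([ 534.6, -326. ]), array([25.6, 26.2]), 65.3, (239, 185, 45, 61))
dir 65.3 246/220 248/227 168/15 168/18 167/19 167/19 162/17 143/16 85/14 86/13 75/6
dir 155.3 130/104 129/104 160/10 137/15 83/41 73/66 74/64 73/63 75/64 73/63 75/64
dir 245.3 130/104 128/107 163/17 164/16 165/16 159/15 106/38 77/65 76/67 78/67 77/67
dir 335.3 247/223 247/225 159/5 143/16 83/45 75/67 76/65 76/66 79/67 78/67 78/67
dir 65.3 246/220 248/227 168/15 168/18 167/19 167/19 162/17 143/16 85/14 86/13 75/6
dir 155.3 130/104 129/104 160/10 137/15 83/41 73/66 74/64 73/63 75/64 73/63 75/64
dir 245.3 130/104 128/107 163/17 164/16 165/16 159/15 106/38 77/65 76/67 78/67 77/67
dir 335.3 247/223 247/225 159/5 143/16 83/45 75/67 76/65 76/66 79/67 78/67 78/67
cartons [ 702.8 -217.3   19. ] [ 637.4 -280.7   19. ]
```

play_rows([
  [[0.06, 0, -0.0055, -0.02, 0, 0, 0.024], [0.06, 0, -0.0055, -0.04, 0, 0, 0.024], [0.06, 0, -0.0055, -0.06, 0, 0, 0.024], [0.06, 0, -0.0055, -0.07, 0, 0, 0.024], [0.06, 0, -0.0055, -0.077, 0, 0, 0.024]],
])

```text
time_s: 18.58
position: [534.8, -325.5, -9.6]
eef_rot: [180.0, -0.0, 65.3]
force: [0.2, 0.5, 0.2]
width: 59.7
grasp_force: 0.0
```

play_rows([
  [[0.06, 0, 0, 0, 0, 0, 0], [0.0, 0, 0, 0, 0, 0, 0], [0.0, 0, 0, 0, 0, 0, 0], [0.0, 0, 0, 0, 0, 0, 0], [0.0, 0, 0, 0, 0, 0, 0]],
])

```text
time_s: 19.0
position: [534.9, -327.9, -7.9]
eef_rot: [179.8, 0.0, 65.2]
force: [-0.2, -0.4, 4.4]
width: 31.3
grasp_force: 40.3
```

play_rows([
  [[0.0, 0, 0, 0, 0, 0, 0], [0.0, 0, 0, 0, 0, 0, 0]],
])

```text
time_s: 19.17
position: [534.9, -328.0, -7.9]
eef_rot: [179.8, 0.0, 65.2]
force: [-0.3, 0.6, 6.8]
width: 31.6
grasp_force: 40.5
```

play_rows([
  [[0.0, 0, 0, 0.03, 0, 0, 0], [0.0, 0, 0, 0.065, 0, 0, 0], [0.0, 0.002, 0.015, 0.095, 0, 0, 0.1], [0.0, 0.007, 0.052, 0.095, 0, 0, 0.2], [0.0, 0.012, 0.09, 0.095, 0, 0, 0.3]],
])

```text
time_s: 19.58
position: [546.2, -240.4, 88.3]
eef_rot: [179.7, 0.2, 82.3]
force: [1.4, 1.0, -1.1]
width: 31.3
grasp_force: 40.0
```

play_rows([
  [[0.0, 0.006, 0.04, 0, 0, 0, 0.1], [0.0, 0.012, 0.08, 0, 0, 0, 0.15], [0.0, 0.018, 0.12, 0, 0, 0, 0.15], [0.0, 0.025, 0.16, 0, 0, 0, 0.15], [0.0, 0.03, 0.198, 0, 0, 0, 0.15]],
])

```text
time_s: 20.0
position: [575.7, -36.3, 85.3]
eef_rot: [-180.0, -0.0, 91.0]
force: [1.4, -0.2, -0.5]
width: 31.5
grasp_force: 39.9
```

play_rows([
  [[0.0, 0.004, 0.027, 0, 0, 0, 0], [0.0, 0.004, 0.027, 0, 0, 0, 0], [0.0, 0.004, 0.027, 0, 0, 0, 0], [0.0, 0.004, 0.027, 0, 0, 0, 0]],
])

```text
time_s: 20.33
position: [579.3, -13.2, 85.3]
eef_rot: [-180.0, 0.1, 90.9]
force: [0.3, -0.8, -0.4]
width: 31.3
grasp_force: 39.9
```

```bash
cat >> h.py <<'E'
def held(f,off):
    snap('wrist','tmp');s=status.state();print(s['time_s'],s['position'],s['eef_rot'],s['width'],s['force'])
    snap('wrist',f);z=s['position'][2]+off+46
    for l in label(f,z):
        if min(l[1])>18: print('label',l)
    for l in label(f,55):
        if min(l[1])>18: print('label@55',l)
    im=cv2.imread(f'pics/{f}.png');g=im.max(axis=2);m=(g<45).astype(np.uint8)*255;q=np.zeros_like(m);q[100:235,205:310]=m[100:235,205:310]
    for k in blobs(q,100):
        P=np.array([onz(f,*p,19)[:2] for p in k[:,0,:]]);r=cv2.minAreaRect(P.astype(np.float32));b=cv2.boundingRect(k)
        print('hole',np.round(r[0],1),np.round(r[1],1),'x',P[:,0].min().round(1),P[:,0].max().round(1),'y',P[:,1].min().round(1),P[:,1].max().round(1))
E
python3 - <<'E'
from h import *
np.set_printoptions(precision=1,suppress=True)
held('w12',7.9)
E
```

```text
20.3833 [579.3 -14.3  85.4] [-180.     0.1   90.8] 31.63540145304173 [-0.1 -0.1 -0.3]
label (array([579.1, -13. ]), array([25.8, 26.3]), 0.9, (227, 252, 61, 51))
label (array([579.1, -13. ]), array([25.8, 26.3]), 0.9, (222, 212, 71, 98))
label@55 (array([579.9, -72.2]), array([45.3, 46.1]), 0.9, (227, 252, 61, 51))
label@55 (array([579.9, -72.2]), array([45.3, 46.1]), 0.9, (222, 212, 71, 98))
label@55 (array([581.1,  82.2]), array([26.6, 25.9]), 0.8, (241, 52, 44, 46))
label@55 (array([581.1,  82.2]), array([26.6, 25.9]), 0.8, (237, 44, 51, 63))
hole [581.4 -11.3] [27.7 30.5] x 567.7 595.4 y -26.7 4.2
hole [578.8  14.1] [50.3 89. ] x 554.2 604.5 y -30.8 58.9
hole [579.7  63.5] [44.6  6.8] x 557.4 602.1 y 59.8 66.7
```

play_rows([
  [[0.0, 0.0027, 0.0003, -0.02, 0, 0, 0], [0.0, 0.0027, 0.0003, -0.045, 0, 0, 0], [0.0, 0.0027, 0.0003, -0.065, 0, 0, 0], [0.0, 0.0027, 0.0003, -0.07, 0, 0, 0], [0.0, 0.0027, 0.0003, -0.073, 0, 0, 0]],
])

```text
time_s: 20.85
position: [581.2, -13.4, 11.3]
eef_rot: [-179.8, 0.0, 90.8]
force: [0.4, 0.3, -0.6]
width: 31.6
grasp_force: 39.9
```

play_rows([
  [[0.0, 0, 0, -0.001, 0, 0, 0], [0.0, 0, 0, -0.002, 0, 0, 0], [0.0, 0, 0, -0.004, 0, 0, 0], [0.0, 0, 0, -0.006, 0, 0, 0]],
])

```text
time_s: 21.18
position: [583.9, -12.5, 8.3]
eef_rot: [179.8, 0.0, 91.0]
force: [-5.3, -0.1, 18.6]
width: 31.5
grasp_force: 42.3
```

play_rows([
  [[0.0, 0, 0, -0.002, 0, 0, 0], [0.0, 0, 0, -0.004, 0, 0, 0], [0.0, 0, 0, -0.006, 0, 0, 0], [0.0, 0, 0, -0.006, 0, 0, 0]],
])

```text
time_s: 21.52
position: [584.0, -12.5, 8.0]
eef_rot: [179.8, -0.2, 91.0]
force: [-12.5, 0.5, 36.8]
width: 31.5
grasp_force: 44.8
```

play_rows([
  [[0.0, 0, 0, 0.006, 0, 0, 0], [0.0, -0.0015, -0.001, 0.009, 0, 0, 0], [0.0, -0.0015, -0.001, 0.007, 0, 0, 0], [0.0, -0.0015, -0.001, 0.005, 0, 0, 0], [0.0, -0.0015, -0.001, 0.003, 0, 0, 0]],
])

```text
time_s: 21.93
position: [582.3, -13.6, 7.0]
eef_rot: [179.9, -0.0, 91.0]
force: [-5.9, -1.2, 27.4]
width: 31.7
grasp_force: 43.8
```

play_rows([
  [[0.0, 0, 0, 0.004, 0, 0, 0], [0.0, -0.001, 0, 0.005, 0, 0, 0], [0.0, -0.001, 0, 0.003, 0, 0, 0], [0.0, -0.001, 0, 0.001, 0, 0, 0], [0.0, -0.001, 0, -0.001, 0, 0, 0]],
])

```text
time_s: 22.35
position: [580.6, -14.3, 5.9]
eef_rot: [179.9, 0.0, 91.0]
force: [-6.6, -2.9, 29.4]
width: 31.1
grasp_force: 45.2
```

play_rows([
  [[0.0, 0, 0, 0.02, 0, 0, 0], [0.0, 0, 0, 0.04, 0, 0, 0], [0.0, 0, 0, 0.06, 0, 0, 0], [0.0, 0, 0, 0.06, 0, 0, 0], [0.0, 0, 0, 0.06, 0, 0, 0]],
])

```text
time_s: 22.77
position: [580.2, -12.4, 62.2]
eef_rot: [180.0, -0.0, 91.0]
force: [-1.0, -0.1, -1.1]
width: 31.4
grasp_force: 42.7
```

```bash
python3 - <<'E'
from h import *
np.set_printoptions(precision=1,suppress=True)
held('w13',7.9)
E
```

```text
22.8167 [579.1 -12.1  61.1] [-179.9   -0.    91. ] 31.031738575851193 [ 0.2  1.  -0.4]
label (array([579.2, -12.2]), array([26.5, 24.8]), 1.1, (227, 256, 61, 49))
label (array([579.2, -12.2]), array([26.5, 24.8]), 1.1, (221, 212, 72, 99))
label@55 (array([579.9, -54.8]), array([40.6, 38. ]), 1.1, (227, 256, 61, 49))
label@55 (array([579.9, -54.8]), array([40.6, 38. ]), 1.1, (221, 212, 72, 99))
label@55 (array([581. ,  82.3]), array([26.7, 25.9]), 1.0, (239, 49, 50, 52))
label@55 (array([581. ,  82.3]), array([26.7, 25.9]), 1.0, (235, 39, 58, 72))
hole [581.   -5.8] [27.8 19.3] x 567.0 595.0 y -15.7 4.1
hole [580.2  17.6] [47.8 82.9] x 556.5 604.4 y -23.7 59.2
hole [575.6  64.6] [37.1  8.9] x 557.0 594.2 y 59.8 68.8
```

```bash
cat >> h.py <<'E'
def pnp(f,idx=None,S=25.6):
    "pose of the square relay label by solvePnP: centre and normal in world"
    im=cv2.imread(f'pics/{f}.png');hsv=cv2.cvtColor(im,cv2.COLOR_BGR2HSV);K,T=cal(f)
    a=cv2.inRange(hsv,np.array((4,110,30)),np.array((20,255,255)));a=cv2.morphologyEx(a,cv2.MORPH_CLOSE,np.ones((3,3)))
    for k in blobs(a,300):
        m=np.zeros(a.shape,np.uint8);cv2.drawContours(m,[cv2.convexHull(k)],-1,255,-1)
        L=((hsv[...,1]<75)&(hsv[...,2]>100)).astype(np.uint8)*255&m
        for q in blobs(L,250):
            h=cv2.convexHull(q);qd=cv2.approxPolyN(h,4,epsilon_percentage=-1,ensure_convex=True).reshape(-1,2).astype(np.float64)
            s=S/2;W=np.array([[-s,s,0],[s,s,0],[s,-s,0],[-s,-s,0]])
            n,rv,tv,e=cv2.solvePnPGeneric(W,qd,K,None,flags=cv2.SOLVEPNP_IPPE_SQUARE)
            for r,t,ee in zip(rv,tv,e):
                R=T[:3,:3].T;c=R@(t[:,0]-T[:3,3]);nn=R@cv2.Rodrigues(r)[0][:,2];nn*=np.sign(nn[2]);print('pnp',c.round(1),nn.round(3),ee.round(2))
E
python3 - <<'E'
from h import *
for f in ('w9','w12','w13'): print(f);pnp(f)
E
```

```text
w9
pnp [579.1  87.8 141.9] [-0.011 -0.005  1.   ] [0.08]
pnp [579.1  89.4 142. ] [-0.007  0.955  0.296] [2.16]
pnp [579.1  87.8 141.9] [-0.011 -0.005  1.   ] [0.08]
pnp [579.1  89.4 142. ] [-0.007  0.955  0.296] [2.16]
pnp [588.6 201.9  64. ] [0.243 0.623 0.743] [4.3]
pnp [587.8 199.3  73.8] [-0.305 -0.851  0.428] [6.14]
w12
pnp [579.1 -11.8 141.2] [0.001 0.    1.   ] [0.19]
pnp [579.  -10.3 141.4] [-0.012  0.941  0.339] [2.12]
pnp [579.1 -11.8 141.2] [0.001 0.    1.   ] [0.19]
pnp [579.  -10.3 141.4] [-0.012  0.941  0.339] [2.12]
pnp [581.   82.   58.7] [0.029 0.064 0.998] [0.25]
pnp [581.   81.7  58.7] [-0.059 -0.234  0.97 ] [0.54]
pnp [581.   82.   58.7] [0.029 0.064 0.998] [0.25]
pnp [581.   81.7  58.7] [-0.059 -0.234  0.97 ] [0.54]
w13
pnp [579.  -10.8 117.2] [ 0.014 -0.068  0.998] [0.16]
pnp [578.9  -8.9 117.7] [-0.027  0.965  0.262] [2.57]
pnp [579.  -10.8 117.2] [ 0.014 -0.068  0.998] [0.16]
pnp [578.9  -8.9 117.7] [-0.027  0.965  0.262] [2.57]
pnp [580.9  81.3  62.8] [-0.043 -0.358  0.933] [0.18]
pnp [580.9  81.8  63.1] [0.008 0.194 0.981] [0.54]
pnp [580.9  81.3  62.8] [-0.043 -0.358  0.933] [0.18]
pnp [580.9  81.8  63.1] [0.008 0.194 0.981] [0.54]
```

play_rows([
  [[0.0, 0.001, -0.002, -0.01, -0.03, 0, 0], [0.0, 0.003, -0.0045, -0.02, -0.068, 0, 0], [0.0, 0.003, -0.0045, -0.03, -0.068, 0, 0], [0.0, 0.003, -0.0045, -0.04, -0.068, 0, 0], [0.0, 0.003, -0.0045, -0.04, -0.068, 0, 0]],
])

```text
time_s: 23.28
position: [580.0, -17.0, 18.9]
eef_rot: [-179.5, 3.9, 91.0]
force: [0.3, -0.2, -1.1]
width: 31.2
grasp_force: 42.7
```

```bash
python3 - <<'E'
from h import *
np.set_printoptions(precision=1,suppress=True)
held('w14',10);pnp('w14')
E
```

```text
23.3333 [580.9 -17.6  20.3] [-179.7    3.9   90.9] 31.493898365541014 [ 0.2  0.1 -0.4]
label (array([580.9, -12.4]), array([25.6, 25.6]), 1.1, (227, 256, 60, 49))
label (array([580.9, -12.4]), array([25.6, 25.6]), 1.1, (221, 212, 72, 99))
label (array([580.9,  80.7]), array([22.1, 21.8]), 1.0, (226, 18, 71, 75))
label (array([580.9,  80.7]), array([22.1, 21.8]), 1.0, (220, 3, 83, 104))
label@55 (array([581.1, -29.8]), array([30.8, 30.8]), 1.1, (227, 256, 60, 49))
label@55 (array([581.1, -29.8]), array([30.8, 30.8]), 1.1, (221, 212, 72, 99))
label@55 (array([581. ,  82.2]), array([26.7, 26.3]), 1.0, (226, 18, 71, 75))
label@55 (array([581. ,  82.2]), array([26.7, 26.3]), 1.0, (220, 3, 83, 104))
hole [581.2  -0.6] [26.8  7.7] x 567.8 594.6 y -4.7 3.5
hole [580.8  18.3] [45.8 76.2] x 557.5 604.2 y -19.4 56.6
hole [580.1  59.6] [33.4  1.1] x 563.4 596.8 y 58.8 60.4
hole [579.4  60.5] [45.2 10. ] x 557.6 602.5 y 52.7 63.0
pnp [580.9 -12.4  76.2] [-0. -0.  1.] [0.2]
pnp [580.9 -10.8  76.3] [-0.   1.   0.2] [2.2]
pnp [580.9 -12.4  76.2] [-0. -0.  1.] [0.2]
pnp [580.9 -10.8  76.3] [-0.   1.   0.2] [2.2]
pnp [580.8  82.   59.6] [-0.   0.1  1. ] [0.2]
pnp [580.9  81.5  59.6] [ 0.  -0.3  1. ] [0.8]
pnp [580.8  82.   59.6] [-0.   0.1  1. ] [0.2]
pnp [580.9  81.5  59.6] [ 0.  -0.3  1. ] [0.8]
```

play_rows([
  [[0.0, 0.0002, -0.0006, -0.004, 0, 0, 0], [0.0, 0.0002, -0.0006, -0.008, 0, 0, 0], [0.0, 0.0002, -0.0006, -0.011, 0, 0, 0], [0.0, 0.0002, -0.0006, -0.013, 0, 0, 0], [0.0, 0.0002, -0.0006, -0.015, 0, 0, 0]],
])

```text
time_s: 23.8
position: [583.2, -17.8, 7.4]
eef_rot: [-179.9, 3.9, 91.0]
force: [-1.4, 0.0, 1.1]
width: 31.2
grasp_force: 42.7
```

play_rows([
  [[0.0, -0.001, 0, 0.001, 0, 0, 0], [0.0, -0.002, 0, 0.001, 0, 0, 0], [0.0, -0.002, 0, -0.001, 0, 0, 0], [0.0, -0.002, 0, -0.003, 0, 0, 0]],
])

```text
time_s: 24.13
position: [581.4, -17.8, 4.5]
eef_rot: [-180.0, 3.9, 91.0]
force: [-0.1, -0.4, -0.8]
width: 31.7
grasp_force: 42.6
```

Moving in freely now; on to the bottom.

play_rows([
  [[0.0, 0, 0, -0.0015, 0, 0, 0], [0.0, 0, 0, -0.003, 0, 0, 0], [0.0, 0, 0, -0.0045, 0, 0, 0], [0.0, 0, 0, -0.0045, 0, 0, 0]],
])

```text
time_s: 24.47
position: [581.2, -17.8, 0.3]
eef_rot: [-179.9, 3.9, 91.0]
force: [-1.3, 0.4, 2.8]
width: 31.6
grasp_force: 43.1
```

play_rows([
  [[0.0, 0, 0, -0.001, 0, 0, 0], [0.0, 0, 0, -0.002, 0, 0, 0], [0.0, 0, 0, -0.003, 0, 0, 0], [0.0, 0, 0, -0.003, 0, 0, 0]],
])

```text
time_s: 24.8
position: [581.3, -17.8, 0.2]
eef_rot: [-179.9, 3.8, 91.0]
force: [-7.1, 0.9, 20.4]
width: 31.3
grasp_force: 45.5
```

play_rows([
  [[0.048, 0, 0, 0.002, 0, 0, 0], [0.048, 0, 0, 0.002, 0, 0, 0], [0.048, 0, 0, 0.002, 0, 0, 0], [0.048, 0, 0, 0.03, 0.03, 0, 0], [0.048, 0, 0, 0.07, 0.068, 0, 0]],
])

```text
time_s: 25.22
position: [577.5, -14.9, 63.4]
eef_rot: [-179.4, -0.1, 91.2]
force: [1.0, 0.2, -0.6]
width: 47.8
grasp_force: 0.0
```

play_rows([
  [[0.048, 0, -0.01, 0.03, 0, 0, 0], [0.048, 0, -0.03, 0.06, 0, 0, 0], [0.048, 0, -0.03, 0.06, 0, 0, 0], [0.048, 0, -0.03, 0.06, 0, 0, 0]],
])

```text
time_s: 25.55
position: [582.1, -50.4, 128.8]
eef_rot: [179.8, 0.1, 90.8]
force: [0.2, 0.5, -0.5]
width: 47.7
grasp_force: 0.0
```

```bash
python3 - <<'E'
from h import *
np.set_printoptions(precision=1,suppress=True)
held('w15',10);pnp('w15')
E
```

```text
25.6 [580.8 -48.1 126.8] [-180.    -0.    90.9] 48.2975427203441 [ 0.2  0.3 -0.5]
label@55 (array([581.1, -13.1]), array([26.2, 25.2]), 0.9, (242, 141, 33, 32))
label@55 (array([581.1, -13.1]), array([26.2, 25.2]), 0.9, (239, 131, 39, 47))
label@55 (array([581. ,  82.6]), array([26.2, 25.4]), 0.9, (242, 11, 38, 42))
label@55 (array([581. ,  82.6]), array([26.2, 25.4]), 0.9, (239, 4, 44, 62))
hole [581.1  -0.9] [46. 69.] x 557.8 604.5 y -35.7 33.4
pnp [581.  -12.4  57.2] [-0.   0.5  0.9] [0.1]
pnp [581.  -12.7  57.3] [-0.  -0.1  1. ] [0.2]
pnp [581.  -12.4  57.2] [-0.   0.5  0.9] [0.1]
pnp [581.  -12.7  57.3] [-0.  -0.1  1. ] [0.2]
pnp [580.9  82.4  56. ] [0. 0. 1.] [0.2]
pnp [580.9  82.   56.1] [-0.  -0.5  0.9] [0.5]
pnp [580.9  82.4  56. ] [0. 0. 1.] [0.2]
pnp [580.9  82.   56.1] [-0.  -0.5  0.9] [0.5]
```

play_rows([
  [[0.06, -0.017, -0.035, 0, 0, 0, 0.05], [0.06, -0.034, -0.07, 0, 0, 0, 0.1], [0.06, -0.051, -0.105, 0, 0, 0, 0.15], [0.06, -0.068, -0.14, 0, 0, 0, 0.2], [0.06, -0.085, -0.175, 0, 0, 0, 0.21]],
])

```text
time_s: 26.07
position: [494.4, -221.9, 124.8]
eef_rot: [-179.8, -0.2, 103.3]
force: [0.2, -1.3, 0.1]
width: 60.3
grasp_force: 0.0
```

play_rows([
  [[0.06, -0.018, -0.035, -0.01, 0, 0, 0], [0.06, -0.036, -0.07, -0.02, 0, 0, 0], [0.06, -0.054, -0.105, -0.04, 0, 0, 0], [0.06, -0.072, -0.135, -0.055, 0, 0, 0], [0.06, -0.072, -0.135, -0.06, 0, 0, 0]],
])

```text
time_s: 26.48
position: [414.7, -364.1, 63.4]
eef_rot: [-179.4, 0.0, 102.3]
force: [-1.4, -0.4, 0.3]
width: 60.3
grasp_force: 0.0
```

```bash
python3 - <<'E'
from h import *
np.set_printoptions(precision=1,suppress=True)
snap('wrist','tmp');s=status.state();print(s['time_s'],s['position'],s['eef_rot'],s['joint_positions'])
snap('wrist','w16');L=label('w16');print(*L,sep='\n')
for l in L:
    if min(l[1])>20: edges('w16',l[0],l[2]);break
E
```

```text
26.5333 [ 417.7 -359.7   62.9] [-179.5   -0.2  102.5] [  8.6  30.3  42.1  98.7 -22.6  60.3  70.8]
(array([ 422.3, -363.5]), array([24.9, 25.9]), 12.2, (243, 208, 40, 36))
(array([ 422.3, -363.5]), array([24.9, 25.9]), 12.2, (240, 187, 46, 62))
dir 12.2 134/105 136/113 173/19 161/15 96/50 77/68 80/68 75/65 143/122 174/147 174/148
dir 102.2 137/109 219/196 177/19 177/21 175/20 176/20 167/20 147/18 91/15 79/14 68/6
dir 192.2 137/108 136/111 163/18 148/13 97/36 70/58 70/58 69/56 69/57 71/58 72/58
dir 282.2 136/109 135/110 182/18 179/23 180/23 181/22 149/63 152/132 151/126 148/122 150/124
```

play_rows([
  [[0.06, 0.004, -0.003, -0.02, 0, 0, 0], [0.06, 0.004, -0.003, -0.035, 0, 0, 0], [0.06, 0.004, -0.003, -0.035, 0, 0, 0], [0.06, 0.004, -0.003, -0.035, 0, 0, 0]],
])

```text
time_s: 26.92
position: [429.0, -357.7, 30.7]
eef_rot: [-179.9, -0.2, 103.2]
force: [0.4, 0.2, 0.5]
width: 60.0
grasp_force: 0.0
```

play_rows([
  [[0.06, 0, 0, 0, 0, 0, 0], [0.06, 0, 0, 0, 0, 0, 0], [0.06, 0, 0, 0, 0, 0, 0]],
])

```text
time_s: 27.17
position: [429.1, -361.0, 33.0]
eef_rot: [179.9, 0.1, 103.1]
force: [1.3, 1.4, 0.5]
width: 59.8
grasp_force: 0.0
```

play_rows([
  [[0.06, 0, 0, 0, 0, 0, 0], [0.06, 0, 0, 0, 0, 0, 0], [0.06, 0, 0, 0, 0, 0, 0], [0.06, 0, 0, 0, 0, 0, 0], [0.06, 0, 0, 0, 0, 0, 0]],
])

```text
time_s: 27.58
position: [428.2, -360.8, 32.0]
eef_rot: [180.0, 0.0, 103.0]
force: [0.1, 0.1, -0.7]
width: 60.1
grasp_force: 0.0
```

```bash
python3 - <<'E'
from h import *
np.set_printoptions(precision=1,suppress=True)
snap('wrist','w17');s=status.state();print(s['time_s'],s['position'],s['eef_rot'],s['joint_velocities']);print(*label('w17'),sep='\n')
E
```

```text
27.6333 [ 428.1 -360.8   31.9] [180.   0. 103.] [ 0.1  0.  -0.   0.   0.1 -0.1  0. ]
(array([ 422.1, -363.6]), array([25.6, 26. ]), 11.5, (224, 222, 45, 41))
(array([ 422.1, -363.6]), array([25.6, 26. ]), 11.5, (220, 194, 54, 75))
```

play_rows([
  [[0.06, -0.003, -0.0012, 0, 0, 0, -0.02], [0.06, -0.006, -0.0024, -0.01, 0, 0, -0.02], [0.06, -0.006, -0.0024, -0.022, 0, 0, -0.02], [0.06, -0.006, -0.0024, -0.034, 0, 0, -0.02], [0.06, -0.006, -0.0024, -0.04, 0, 0, -0.02]],
])

```text
time_s: 28.05
position: [420.8, -361.8, -10.8]
eef_rot: [-179.9, -0.2, 101.8]
force: [0.8, 0.0, 0.3]
width: 60.0
grasp_force: 0.0
```

play_rows([
  [[0.06, 0, 0, 0, 0, 0, 0], [0.06, 0, 0, 0, 0, 0, 0], [0.06, 0, 0, 0, 0, 0, 0], [0.0, 0, 0, 0, 0, 0, 0], [0.0, 0, 0, 0, 0, 0, 0]],
])

```text
time_s: 28.47
position: [422.6, -363.6, -7.5]
eef_rot: [180.0, 0.1, 101.9]
force: [0.3, 0.5, 0.1]
width: 36.6
grasp_force: 0.0
```

play_rows([
  [[0.0, 0, 0, 0, 0, 0, 0], [0.0, 0, 0, 0, 0, 0, 0], [0.0, 0, 0, 0, 0, 0, 0], [0.0, 0, 0, 0, 0, 0, 0], [0.0, 0, 0, 0, 0, 0, 0]],
])

```text
time_s: 28.88
position: [422.7, -363.7, -7.5]
eef_rot: [179.9, 0.1, 101.9]
force: [-0.6, -0.8, 4.7]
width: 31.7
grasp_force: 40.5
```

play_rows([
  [[0.0, 0, 0, 0.03, 0, 0, 0], [0.0, 0, 0, 0.065, 0, 0, 0], [0.0, 0.005, 0.012, 0.095, 0, 0, -0.05], [0.0, 0.019, 0.048, 0.095, 0, 0, -0.1], [0.0, 0.033, 0.084, 0.095, 0, 0, -0.19]],
])

```text
time_s: 29.3
position: [455.5, -281.6, 89.2]
eef_rot: [179.8, 0.2, 90.5]
force: [0.6, 1.3, -1.7]
width: 31.8
grasp_force: 40.1
```

play_rows([
  [[0.0, 0.014, 0.036, 0, 0, 0, 0], [0.0, 0.028, 0.072, 0, 0, 0, 0], [0.0, 0.042, 0.108, 0, 0, 0, 0], [0.0, 0.056, 0.144, 0, 0, 0, 0], [0.0, 0.07, 0.18, 0, 0, 0, 0]],
])

```text
time_s: 29.72
position: [524.8, -97.0, 86.3]
eef_rot: [-179.9, -0.0, 91.0]
force: [1.3, -0.5, -0.2]
width: 31.5
grasp_force: 40.1
```

play_rows([
  [[0.0, 0.014, 0.036, 0, 0, 0, 0], [0.0, 0.028, 0.072, 0, 0, 0, 0], [0.0, 0.042, 0.108, 0, 0, 0, 0], [0.0, 0.055, 0.136, 0, 0, 0, 0], [0.0, 0.055, 0.136, 0, 0, 0, 0]],
])

```text
time_s: 30.13
position: [581.8, 48.3, 85.3]
eef_rot: [-180.0, -0.4, 91.8]
force: [0.3, 1.0, -0.6]
width: 31.5
grasp_force: 40.1
```

play_rows([
  [[0.0, 0, 0, -0.02, 0, 0, 0], [0.0, 0, 0, -0.02, 0, 0, 0], [0.0, 0, 0, -0.02, 0, 0, 0], [0.0, 0, 0, -0.02, 0, 0, 0], [0.0, 0, 0, -0.02, 0, 0, 0]],
])

```text
time_s: 30.55
position: [580.4, 35.9, 67.6]
eef_rot: [180.0, 0.0, 90.9]
force: [-1.0, 1.2, 0.1]
width: 31.4
grasp_force: 40.1
```

play_rows([
  [[0.0, 0, 0, 0, 0, 0, 0], [0.0, 0, 0, 0, 0, 0, 0], [0.0, 0, 0, 0, 0, 0, 0], [0.0, 0, 0, 0, 0, 0, 0], [0.0, 0, 0, 0, 0, 0, 0]],
])

```text
time_s: 30.97
position: [580.2, 36.8, 67.0]
eef_rot: [180.0, -0.0, 91.0]
force: [-0.0, 0.2, 0.4]
width: 31.3
grasp_force: 40.1
```

```bash
python3 - <<'E'
from h import *
np.set_printoptions(precision=2,suppress=True)
held('w18',7.5);pnp('w18')
E
```

```text
31.0167 [580.23  36.8   66.99] [179.99  -0.    90.98] 31.66418813447764 [-0.58 -0.01 -1.03]
label (array([580. ,  36.4]), array([25.8, 26. ]), 1.0, (228, 255, 59, 50))
label (array([580. ,  36.4]), array([25.8, 26. ]), 1.0, (222, 214, 71, 98))
label@55 (array([580.8, -10.2]), array([40.8, 41.1]), 1.0, (228, 255, 59, 50))
label@55 (array([580.8, -10.2]), array([40.8, 41.1]), 1.0, (222, 214, 71, 98))
label@55 (array([581. ,  81.6]), array([26.4, 25.5]), 1.0, (238, 138, 44, 42))
label@55 (array([581. ,  81.6]), array([26.4, 25.5]), 1.0, (234, 125, 52, 62))
hole [580.3  40.1] [27.7 23.4] x 566.3 594.2 y 28.2 52.0
hole [580.1  66.5] [46.5 81. ] x 556.6 603.6 y 26.1 107.1
pnp [580.   36.9 121.1] [0.01 0.01 1.  ] [0.04]
pnp [580.   38.4 121.3] [-0.03  0.94  0.34] [2.05]
pnp [580.   36.9 121.1] [0.01 0.01 1.  ] [0.04]
pnp [580.   38.4 121.3] [-0.03  0.94  0.34] [2.05]
pnp [580.9  82.7  60.9] [-0.01 -0.14  0.99] [0.24]
pnp [580.9  83.3  61.4] [-0.01  0.51  0.86] [0.94]
pnp [580.9  82.7  60.9] [-0.01 -0.14  0.99] [0.24]
pnp [580.9  83.3  61.4] [-0.01  0.51  0.86] [0.94]
```

play_rows([
  [[0.0, 0.0008, -0.0016, -0.015, 0, 0, 0], [0.0, 0.0008, -0.0016, -0.03, 0, 0, 0], [0.0, 0.0008, -0.0016, -0.042, 0, 0, 0], [0.0, 0.0008, -0.0016, -0.05, 0, 0, 0], [0.0, 0.0008, -0.0016, -0.05, 0, 0, 0]],
])

```text
time_s: 31.48
position: [579.1, 35.4, 14.8]
eef_rot: [-179.8, 0.0, 91.0]
force: [-0.4, -0.4, -1.0]
width: 31.7
grasp_force: 40.1
```

play_rows([
  [[0.0, 0, 0, 0, 0, 0, 0], [0.0, 0, 0, 0, 0, 0, 0], [0.0, 0, 0, 0, 0, 0, 0], [0.0, 0, 0, 0, 0, 0, 0], [0.0, 0, 0, 0, 0, 0, 0]],
])

```text
time_s: 31.9
position: [581.5, 35.2, 17.5]
eef_rot: [179.9, -0.0, 91.0]
force: [1.1, 0.3, -0.5]
width: 31.4
grasp_force: 40.1
```

```bash
python3 - <<'E'
from h import *
np.set_printoptions(precision=2,suppress=True)
held('w19',7.5);pnp('w19')
E
```

```text
31.95 [581.37  35.21  17.4 ] [179.95  -0.01  90.98] 31.092479693542924 [ 0.5  -0.33 -0.73]
label (array([581.1,  34.8]), array([25.9, 26. ]), 0.9, (228, 255, 59, 50))
label (array([581.1,  34.8]), array([25.9, 26. ]), 0.9, (222, 215, 71, 118))
label (array([580.8,  85.7]), array([23.2, 22.3]), 1.0, (229, 148, 60, 56))
label (array([580.8,  85.7]), array([23.2, 22.3]), 1.0, (223, 128, 71, 84))
label@55 (array([581.3,  23.5]), array([29.5, 29.7]), 0.9, (228, 255, 59, 50))
label@55 (array([581.3,  23.5]), array([29.5, 29.7]), 0.9, (222, 215, 71, 118))
label@55 (array([581. ,  81.6]), array([26.5, 25.5]), 1.0, (229, 148, 60, 56))
label@55 (array([581. ,  81.6]), array([26.5, 25.5]), 1.0, (223, 128, 71, 84))
hole [579.9  70.7] [46.1 72.3] x 556.5 603.4 y 34.2 107.2
pnp [581.1  35.3  71.5] [0.01 0.01 1.  ] [0.04]
pnp [581.1  36.8  71.7] [-0.03  0.94  0.34] [2.05]
pnp [581.1  -6.1  55.7] [ 0.   -0.5   0.86] [0.6]
pnp [581.1  -4.9  56.3] [ 0.01 -0.89  0.46] [1.65]
pnp [581.1  35.3  71.5] [0.01 0.01 1.  ] [0.04]
pnp [581.1  36.8  71.7] [-0.03  0.94  0.34] [2.05]
pnp [581.   82.5  58.8] [-0.03 -0.11  0.99] [0.63]
pnp [581.   83.3  58.7] [0.01 0.58 0.82] [0.76]
pnp [581.   82.5  58.8] [-0.03 -0.11  0.99] [0.63]
pnp [581.   83.3  58.7] [0.01 0.58 0.82] [0.76]
```

play_rows([
  [[0.0, 0, 0, -0.002, 0, 0, 0], [0.0, 0, 0, -0.004, 0, 0, 0], [0.0, 0, 0, -0.006, 0, 0, 0], [0.0, 0, 0, -0.008, 0, 0, 0], [0.0, 0, 0, -0.01, 0, 0, 0]],
])

```text
time_s: 32.42
position: [580.8, 35.2, 6.5]
eef_rot: [-180.0, 0.0, 91.0]
force: [-0.6, 0.0, -0.6]
width: 31.6
grasp_force: 40.1
```

play_rows([
  [[0.0, 0, 0, -0.001, 0, 0, 0], [0.0, 0, 0, -0.002, 0, 0, 0], [0.0, 0, 0, -0.003, 0, 0, 0], [0.0, 0, 0, -0.004, 0, 0, 0], [0.0, 0, 0, -0.004, 0, 0, 0]],
])

```text
time_s: 32.83
position: [580.9, 35.2, 2.7]
eef_rot: [-180.0, 0.0, 91.0]
force: [-0.3, -0.2, -0.3]
width: 31.5
grasp_force: 40.1
```

play_rows([
  [[0.0, 0, 0, -0.001, 0, 0, 0], [0.0, 0, 0, -0.002, 0, 0, 0], [0.0, 0, 0, -0.003, 0, 0, 0], [0.0, 0, 0, -0.004, 0, 0, 0], [0.0, 0, 0, -0.004, 0, 0, 0]],
])

```text
time_s: 33.25
position: [581.2, 35.2, 1.5]
eef_rot: [180.0, -0.1, 91.0]
force: [-4.5, 0.9, 14.9]
width: 31.8
grasp_force: 42.0
```

play_rows([
  [[0.048, 0, 0, 0.002, 0, 0, 0], [0.048, 0, 0, 0.002, 0, 0, 0], [0.048, 0, 0, 0.002, 0, 0, 0], [0.048, 0, 0, 0.02, 0, 0, 0], [0.048, 0, 0, 0.05, 0, 0, 0]],
])

```text
time_s: 33.67
position: [577.3, 35.6, 45.6]
eef_rot: [-179.5, 0.0, 91.0]
force: [1.5, 0.5, -0.5]
width: 48.2
grasp_force: 0.0
```

play_rows([
  [[0.048, 0, -0.01, 0.04, 0, 0, 0], [0.048, 0, -0.03, 0.08, 0, 0, 0], [0.048, 0, -0.06, 0.12, 0, 0, 0], [0.048, 0, -0.06, 0.13, 0, 0, 0], [0.048, 0, -0.06, 0.13, 0, 0, 0]],
])

```text
time_s: 34.08
position: [584.1, -30.1, 184.6]
eef_rot: [179.4, 0.2, 90.6]
force: [-0.1, -0.6, 1.4]
width: 47.7
grasp_force: 0.0
```

```bash
python3 - <<'E'
from h import *
np.set_printoptions(precision=2,suppress=True)
held('w20',7.5);pnp('w20')
s=status.state();print(s['joint_positions'])
snap('top','t20');snap('scene','s20')
im=cv2.imread('pics/s20.png');print(im.shape)
im=cv2.imread('pics/t20.png');hsv=cv2.cvtColor(im,cv2.COLOR_BGR2HSV)
g=cv2.inRange(hsv,np.array((60,90,40)),np.array((90,255,200)))
for k in blobs(g,5): print('green',cv2.minAreaRect(k)[:2],onz('t20',*cv2.minAreaRect(k)[0],56))
E
```

```text
34.1333 [582.68 -27.23 181.58] [179.67   0.05  90.79] 47.829405340896955 [ 0.13  0.65 -0.26]
label@55 (array([581.1, -13.3]), array([26. , 25.2]), 0.7, (242, 154, 27, 26))
label@55 (array([581.1, -13.3]), array([26. , 25.2]), 0.7, (240, 144, 31, 40))
label@55 (array([581. ,  35.5]), array([25.8, 24.7]), 0.8, (242, 105, 29, 29))
label@55 (array([581. ,  35.5]), array([25.8, 24.7]), 0.8, (240, 100, 33, 39))
label@55 (array([580.9,  82.2]), array([25.5, 25.8]), 0.8, (242, 54, 30, 32))
label@55 (array([580.9,  82.2]), array([25.5, 25.8]), 0.8, (239, 49, 35, 44))
hole [581.3   9.6] [46.5 90.3] x 557.7 604.9 y -35.8 54.5
pnp [581.1 -12.8  56.4] [-0.01  0.5   0.86] [0.08]
pnp [581.1 -13.1  56.4] [ 0.   -0.08  1.  ] [0.14]
pnp [581.1 -12.8  56.4] [-0.01  0.5   0.86] [0.08]
pnp [581.1 -13.1  56.4] [ 0.   -0.08  1.  ] [0.14]
pnp [581.   35.3  53.3] [ 0.01 -0.2   0.98] [0.19]
pnp [581.   35.5  53.2] [nan nan nan] [nan]
pnp [581.   35.3  53.3] [ 0.01 -0.2   0.98] [0.19]
pnp [581.   35.5  53.2] [nan nan nan] [nan]
pnp [580.8  81.9  58.5] [-0.25  0.04  0.97] [0.26]
pnp [581.   81.7  58.9] [ 0.25 -0.24  0.94] [0.51]
pnp [580.8  81.9  58.5] [-0.25  0.04  0.97] [0.26]
pnp [581.   81.7  58.9] [ 0.25 -0.24  0.94] [0.51]
[-29.87  27.08  45.04  85.58 -19.5   75.34  17.87]
(384, 512, 3)
green ((366.5660400390625, 179.01885986328125), (16.34025001525879, 4.177206993103027)) [ 621.46 -263.65   56.  ]
green ((351.076904296875, 158.61541748046875), (3.882901668548584, 14.422204971313477)) [ 681.06 -220.35   56.  ]
green ((344.7104187011719, 151.85397338867188), (2.040432929992676, 14.212668418884277)) [ 701.02 -202.18   56.  ]
green ((411.3000183105469, 99.10000610351562), (8.854375839233398, 5.0596442222595215)) [ 873.15 -403.4    56.  ]
green ((321.058837890625, 11.26470947265625), (8.973817825317383, 4.850712299346924)) [1166.04 -132.88   56.  ]
```

```bash
python3 - <<'E'
from h import *
np.set_printoptions(precision=1,suppress=True)
# tab tip top edge in w6: dark vs background; candidates of lid angle -> projected tip
for th in (95,98,100,103,109):
    t=np.radians(th)
    for r in (188,134): 
        p=[657.5-r*np.cos(t)+3.5*np.sin(t),80,64+r*np.sin(t)+3.5*np.cos(t)];q=proj('w6',p);print(th,r,np.array(p),q,(q-60)*2)
E
```

```text
95 188 [677.4  80.  251. ] [252.3 345.5] [384.7 570.9]
95 134 [672.7  80.  197.2] [253.2 300.2] [386.3 480.3]
98 188 [687.1  80.  249.7] [252.2 352.7] [384.5 585.4]
98 134 [679.6  80.  196.2] [253.1 304.9] [386.2 489.8]
100 188 [693.6  80.  248.5] [252.2 357.1] [384.3 594.2]
100 134 [684.2  80.  195.4] [253.  307.9] [386.1 495.7]
103 188 [703.2  80.  246.4] [252.1 363. ] [384.2 606.1]
103 134 [691.1  80.  193.8] [253. 312.] [386. 504.]
109 188 [722.   80.  240.6] [252.  372.5] [383.9 625. ]
109 134 [704.4  80.  189.6] [252.9 319. ] [385.8 518. ]
```

play_rows([
  [[0.05, 0, 0, 0.02, 0, 0, 0.12], [0.05, 0, 0, 0.045, 0, 0, 0.24], [0.05, 0, 0, 0.07, 0, 0, 0.36], [0.05, 0, 0, 0.09, 0, 0, 0.48], [0.05, 0, 0, 0.105, 0, 0, 0.6]],
])

```text
time_s: 34.7
position: [580.9, -23.3, 283.8]
eef_rot: [-179.9, -0.1, 125.8]
force: [0.1, -0.4, -0.6]
width: 49.7
grasp_force: 0.0
```

play_rows([
  [[0.05, 0, 0.022, 0, 0, 0, 0.12], [0.05, 0, 0.044, 0, 0, 0, 0.24], [0.05, 0, 0.066, 0, 0, 0, 0.36], [0.05, 0, 0.088, 0, 0, 0, 0.48], [0.05, 0, 0.109, 0, 0, 0, 0.6]],
])

```text
time_s: 35.12
position: [579.8, 87.2, 281.5]
eef_rot: [-179.9, -0.2, 160.2]
force: [0.5, 0.6, -0.3]
width: 50.1
grasp_force: 0.0
```

play_rows([
  [[0.05, 0.028, 0, 0, 0, 0, 0.12], [0.05, 0.056, 0, 0, 0, 0, 0.24], [0.05, 0.084, 0, 0, 0, 0, 0.372], [0.05, 0.11, 0, 0, 0, 0, 0.372], [0.05, 0.135, 0, 0, 0, 0, 0.372]],
])

```text
time_s: 35.53
position: [716.2, 86.1, 280.8]
eef_rot: [179.9, -0.3, -178.8]
force: [0.3, -0.5, -0.3]
width: 49.9
grasp_force: 0.0
```

play_rows([
  [[0.05, 0, 0, 0, 0, 0, 0], [0.05, 0, 0, 0, 0, 0, 0], [0.05, 0, 0, 0, 0, 0, 0], [0.05, 0, 0, 0, 0, 0, 0], [0.05, 0, 0, 0, 0, 0, 0]],
])

```text
time_s: 35.95
position: [715.1, 84.8, 285.3]
eef_rot: [179.9, 0.1, -178.9]
force: [-0.6, -0.0, 0.2]
width: 50.1
grasp_force: 0.0
```

```bash
python3 - <<'E'
from h import *
np.set_printoptions(precision=1,suppress=True)
snap('wrist','tmp');snap('wrist','w21');s=status.state();print(s['time_s'],s['position'],s['eef_rot'],s['joint_positions'])
im=cv2.imread('pics/w21.png')
for th in (100,105,109):
    t=np.radians(th)
    for r in (188,176): print(th,r,proj('w21',[657.5-r*np.cos(t)+3.5*np.sin(t),81,64+r*np.sin(t)+3.5*np.cos(t)]))
m=(im.max(axis=2)<50).astype(np.uint8)
for v in range(210,384,8): print(v,''.join('#' if m[v,u] else '.' for u in range(190,330,2)))
E
```

```text
36.05 [715.4  84.6 285.4] [ 179.9    0.1 -178.9] [-17.6  41.3  25.3  42.  -16.6  99.1  90.2]
100 188 [251.6 181.9]
100 176 [251.9 175.3]
105 188 [251.5 200.1]
105 176 [251.8 191.8]
109 188 [251.4 212.8]
109 176 [251.7 203.5]
210 ............................#########............................#....
218 ......................................................................
226 #################.....................................................
234 ###################...................................................
242 ###.....############.....................................###..........
250 #......#############.........####.......................#####......###
258 .....##############.....................................#######......#
266 ....##############......................................########......
274 ...##############........................................########...##
282 #################.........................................############
290 #########..#####...........................................###########
298 ########.....##.............................................##########
306 #######......#...............................................#########
314 #####..........................................................#######
322 ######........................................................########
330 #######...............################################################
338 ########.##################################################.##########
346 ######################################################################
354 ######################################################################
362 ######################################################################
370 ######################################################################
378 ######################################################################
```

play_rows([
  [[0.05, 0.002, -0.002, -0.025, 0, 0, 0], [0.05, 0.002, -0.002, -0.05, 0, 0, 0], [0.05, 0.002, -0.002, -0.075, 0, 0, 0], [0.05, 0.002, -0.002, -0.095, 0, 0, 0], [0.05, 0.002, -0.002, -0.103, 0, 0, 0]],
])

```text
time_s: 36.47
position: [715.5, 82.6, 177.8]
eef_rot: [180.0, -0.3, -179.0]
force: [-0.5, 0.3, -1.1]
width: 49.7
grasp_force: 0.0
```

play_rows([
  [[0.05, 0, 0, 0, 0, 0, 0], [0.05, 0, 0, 0, 0, 0, 0], [0.0, 0, 0, 0, 0, 0, 0], [0.0, 0, 0, 0, 0, 0, 0], [0.0, 0, 0, 0, 0, 0, 0]],
], newtons=30)

```text
time_s: 36.88
position: [719.1, 81.8, 182.9]
eef_rot: [-180.0, 0.2, -178.9]
force: [1.3, -1.0, 7.1]
width: 15.4
grasp_force: 30.2
```

play_rows([
  [[0.0, 0, 0, 0, 0, 0, 0], [0.0, 0, 0, 0, 0, 0, 0], [0.0, 0, 0, 0, 0, 0, 0]],
])

```text
time_s: 37.13
position: [719.0, 81.8, 182.9]
eef_rot: [-180.0, 0.2, -179.0]
force: [-0.8, -0.7, 5.9]
width: 15.5
grasp_force: 30.0
```

play_rows([
  [[0.0, -0.0298, -0.0005, 0.008, 0, 0, 0], [0.0, -0.0605, -0.001, 0.0107, 0, 0, 0], [0.0, -0.0912, -0.0016, 0.008, 0, 0, 0], [0.0, -0.121, -0.002, 0, 0, 0, 0], [0.0, -0.149, -0.0026, -0.013, 0, 0, 0]],
])

```text
time_s: 37.55
position: [570.1, 79.3, 169.0]
eef_rot: [180.0, 0.4, -179.0]
force: [5.9, -0.3, -6.6]
width: 15.4
grasp_force: 29.3
```

play_rows([
  [[0.0, -0.0253, -0.0004, -0.0177, 0, 0, 0], [0.0, -0.0471, -0.0008, -0.0395, 0, 0, 0], [0.0, -0.0648, -0.001, -0.0648, 0, 0, 0], [0.0, -0.0778, -0.0013, -0.0928, 0, 0, 0], [0.0, -0.0852, -0.0014, -0.1195, 0, 0, 0]],
])

```text
time_s: 37.97
position: [484.6, 78.0, 48.4]
eef_rot: [180.0, 0.3, -179.0]
force: [4.0, 0.1, 0.1]
width: 15.6
grasp_force: 29.2
```

play_rows([
  [[0.0, -0.0015, 0, -0.01, 0, 0, 0], [0.0, -0.0026, 0, -0.0184, 0, 0, 0], [0.0, -0.003, 0, -0.026, 0, 0, 0], [0.0, -0.0033, 0, -0.031, 0, 0, 0], [0.0, -0.0033, 0, -0.031, 0, 0, 0]],
])

```text
time_s: 38.38
position: [481.2, 78.0, 19.5]
eef_rot: [179.9, -0.0, -179.0]
force: [-3.0, -2.1, 12.7]
width: 15.5
grasp_force: 31.3
```

play_rows([
  [[0.0, 0, 0, 0, 0, 0, 0], [0.0, 0, 0, 0, 0, 0, 0], [0.0, 0, 0, 0, 0, 0, 0], [0.0, 0, 0, 0, 0, 0, 0]],
])

```text
time_s: 38.72
position: [481.2, 78.0, 19.5]
eef_rot: [179.9, 0.0, -179.0]
force: [-4.2, -1.1, 13.4]
width: 15.3
grasp_force: 31.4
```

play_rows([
  [[0.045, 0, 0, 0, 0, 0, 0], [0.045, 0, 0, 0, 0, 0, 0], [0.045, 0, 0, 0.005, 0, 0, 0], [0.045, 0, 0, 0.04, 0, 0, 0], [0.045, -0.005, -0.02, 0.08, 0, 0, 0]],
])

```text
time_s: 39.13
position: [473.9, 63.8, 93.4]
eef_rot: [179.9, -0.3, -178.6]
force: [0.5, 0.5, 0.7]
width: 45.4
grasp_force: 0.0
```

play_rows([
  [[0.045, -0.002, -0.03, 0.005, 0, 0, 0], [0.045, -0.004, -0.06, 0.01, 0, 0, 0], [0.045, -0.007, -0.1, 0.01, 0, 0, 0], [0.045, -0.007, -0.1, 0.01, 0, 0, 0], [0.045, -0.007, -0.1, 0.01, 0, 0, 0]],
])

```text
time_s: 39.55
position: [468.4, -43.4, 104.9]
eef_rot: [-180.0, 0.0, -179.3]
force: [0.4, 0.6, -0.5]
width: 45.3
grasp_force: 0.0
```

play_rows([
  [[0.045, 0, 0, 0, 0, 0, 0], [0.045, 0, 0, 0, 0, 0, 0], [0.045, 0, 0, 0, 0, 0, 0], [0.045, 0, 0, 0, 0, 0, 0], [0.045, 0, 0, 0, 0, 0, 0]],
])

```text
time_s: 39.97
position: [468.8, -39.4, 104.3]
eef_rot: [180.0, -0.0, -178.8]
force: [0.4, -1.2, 0.6]
width: 45.2
grasp_force: 0.0
```

```bash
cat >> h.py <<'E'
def knob(f,z=75):
    im=cv2.imread(f'pics/{f}.png');m=(im.max(axis=2)<45).astype(np.uint8)*255
    c=proj(f,[469,-28,z]);u0,v0=int(c[0]),int(c[1]);q=np.zeros_like(m);q[max(0,v0-25):v0+26,max(0,u0-60):u0+60]=m[max(0,v0-25):v0+26,max(0,u0-60):u0+60]
    o=cv2.morphologyEx(q,cv2.MORPH_OPEN,cv2.getStructuringElement(2,(11,11)))
    for k in blobs(o,60):
        (x,y),r=cv2.minEnclosingCircle(k);print('knob?',np.round([x,y,r],1),onz(f,x,y,z).round(1))
E
python3 - <<'E'
from h import *
np.set_printoptions(precision=1,suppress=True)
snap('wrist','w22');s=status.state();print(s['time_s'],s['position'],s['eef_rot'],s['joint_velocities'])
knob('w22');knob('w5')
im=cv2.imread('pics/w22.png');cv2.imwrite('pics/w22.png',im)
# yellow lid front edge check at z=69.5
hsv=cv2.cvtColor(im,cv2.COLOR_BGR2HSV);y=cv2.inRange(hsv,np.array((20,130,120)),np.array((32,255,255)))
for k in blobs(y,40): print('yel',[onz('w22',*p,69.5).round(0)[:2].tolist() for p in cv2.boxPoints(cv2.minAreaRect(k))])
E
```

```text
40.0167 [468.9 -39.6 104.3] [ 180.    -0.  -178.9] [ 0.3 -0.1  0.2 -0.   0.  -0.   0.1]
knob? [252.9 210.5  10.5] [467.3 -41.8  75. ]
knob? [254.  217.4  10.6] [467.5 -41.8  75. ]
yel [[611.0, -283.0], [587.0, -264.0], [613.0, -240.0], [638.0, -259.0]]
yel [[554.0, 143.0], [551.0, 150.0], [574.0, 162.0], [577.0, 155.0]]
yel [[540.0, 166.0], [539.0, 176.0], [566.0, 187.0], [568.0, 176.0]]
yel [[540.0, -62.0], [540.0, -52.0], [589.0, -52.0], [589.0, -63.0]]
yel [[525.0, 91.0], [524.0, 130.0], [575.0, 142.0], [576.0, 100.0]]
yel [[526.0, 37.0], [525.0, 63.0], [535.0, 65.0], [536.0, 38.0]]
```

play_rows([
  [[0.045, 0, -0.0022, -0.025, 0, 0, 0], [0.045, 0, -0.0022, -0.05, 0, 0, 0], [0.045, 0, -0.0022, -0.07, 0, 0, 0], [0.045, 0, -0.0022, -0.077, 0, 0, 0], [0.045, 0, -0.0022, -0.077, 0, 0, 0]],
])

```text
time_s: 40.43
position: [467.0, -42.2, 25.8]
eef_rot: [-180.0, -0.3, -178.9]
force: [-0.4, -0.2, 0.4]
width: 44.9
grasp_force: 0.0
```

play_rows([
  [[0.045, 0, 0, 0, 0, 0, 0], [0.0, 0, 0, 0, 0, 0, 0], [0.0, 0, 0, 0, 0, 0, 0], [0.0, 0, 0, 0, 0, 0, 0], [0.0, 0, 0, 0, 0, 0, 0]],
], newtons=40)

```text
time_s: 40.85
position: [470.1, -42.6, 28.4]
eef_rot: [180.0, 0.2, -178.9]
force: [0.4, -0.2, 1.5]
width: 13.5
grasp_force: 38.9
```

play_rows([
  [[0.0, 0, 0, 0, 0, 0, 0], [0.0, 0, 0, 0, 0, 0, 0]],
])

```text
time_s: 41.02
position: [470.0, -42.6, 28.1]
eef_rot: [-180.0, 0.1, -179.0]
force: [1.6, -0.1, 1.6]
width: 13.5
grasp_force: 38.9
```

play_rows([
  [[0.0, 0.0015, 0, 0.0115, 0, 0, 0], [0.0, 0.006, 0, 0.022, 0, 0, 0], [0.0, 0.013, 0, 0.031, 0, 0, 0], [0.0, 0.021, 0, 0.0375, 0, 0, 0], [0.0, 0.021, 0, 0.0375, 0, 0, 0]],
])

```text
time_s: 41.43
position: [489.1, -42.4, 65.2]
eef_rot: [180.0, -0.1, -178.9]
force: [-2.7, 0.2, 0.2]
width: 13.1
grasp_force: 39.2
```

play_rows([
  [[0.0, 0, 0.008, 0, 0, 0, 0], [0.0, 0, 0.016, 0, 0, 0, 0], [0.0, 0, 0.024, 0, 0, 0, 0], [0.0, -0.0005, 0.033, 0, 0, 0, 0], [0.0, -0.0005, 0.033, 0, 0, 0, 0]],
])

```text
time_s: 41.85
position: [488.5, -5.8, 64.3]
eef_rot: [179.9, -0.1, -178.7]
force: [-1.1, 2.2, -0.7]
width: 13.4
grasp_force: 39.1
```

play_rows([
  [[0.0, 0, 0, 0, 0, 0, 0], [0.0, 0, 0, 0, 0, 0, 0], [0.0, 0, 0, 0, 0, 0, 0]],
])

```text
time_s: 42.1
position: [489.0, -9.3, 64.9]
eef_rot: [180.0, -0.0, -179.0]
force: [-1.3, 1.0, -1.6]
width: 13.3
grasp_force: 39.1
```

play_rows([
  [[0.0, -0.008, 0, -0.0065, 0, 0, 0], [0.0, -0.015, 0, -0.0155, 0, 0, 0], [0.0, -0.0195, 0, -0.026, 0, 0, 0], [0.0, -0.021, 0, -0.0375, 0, 0, 0], [0.0, -0.021, 0, -0.0375, 0, 0, 0]],
])

```text
time_s: 42.52
position: [471.2, -10.3, 27.9]
eef_rot: [-180.0, 0.3, -179.0]
force: [2.0, 1.5, 1.9]
width: 13.3
grasp_force: 39.7
```

play_rows([
  [[0.0, 0, 0, 0, 0, 0, 0], [0.0, 0, 0, 0, 0, 0, 0], [0.0, 0, 0, 0, 0, 0, 0]],
])

```text
time_s: 42.77
position: [471.1, -10.2, 28.7]
eef_rot: [-180.0, 0.3, -179.0]
force: [4.0, -1.1, 1.1]
width: 13.3
grasp_force: 39.6
```

play_rows([
  [[0.045, 0, 0, 0, 0, 0, 0], [0.045, 0, 0, 0, 0, 0, 0], [0.045, 0, 0, 0, 0, 0, 0], [0.045, 0, 0, 0.035, 0, 0, 0], [0.045, 0, 0, 0.075, 0, 0, 0]],
])

```text
time_s: 43.18
position: [463.8, -9.5, 100.1]
eef_rot: [-179.9, -0.6, -179.0]
force: [0.8, -0.1, -0.8]
width: 45.3
grasp_force: 0.0
```

play_rows([
  [[0.06, 0, 0, 0.03, 0, 0, 0], [0.06, 0, 0, 0.03, 0, 0, 0], [0.06, 0, 0, 0.03, 0, 0, 0], [0.06, 0, 0, 0.03, 0, 0, 0], [0.06, 0, 0, 0.03, 0, 0, 0]],
])

```text
time_s: 43.6
position: [466.5, -9.4, 130.8]
eef_rot: [-180.0, -0.2, -178.9]
force: [-0.5, 0.3, -0.9]
width: 59.7
grasp_force: 0.0
```

```bash
python3 - <<'E'
from h import *
np.set_printoptions(precision=1,suppress=True)
snap('wrist','w23');s=status.state();print(s['time_s'],s['position'],s['eef_rot'])
knob('w23')
im=cv2.imread('pics/w23.png');hsv=cv2.cvtColor(im,cv2.COLOR_BGR2HSV);y=cv2.inRange(hsv,np.array((20,130,120)),np.array((32,255,255)))
for k in blobs(y,40): print('yel',[onz('w23',*p,69.5).round(0)[:2].tolist() for p in cv2.boxPoints(cv2.minAreaRect(k))])
snap('top','t23')
im=cv2.imread('pics/t23.png');hsv=cv2.cvtColor(im,cv2.COLOR_BGR2HSV)
w=((hsv[...,1]<60)&(hsv[...,2]>150)).astype(np.uint8)*255;w[:,:335]=0;w[:225]=0;w[290:]=0;w[:,395:]=0
for k in blobs(w,20): print('capw',cv2.minAreaRect(k)[:2],onz('t23',*cv2.minAreaRect(k)[0],56))
E
```

```text
43.65 [466.6  -9.4 130.8] [-180.    -0.2 -178.9]
knob? [256.  201.2   9.3] [466.8  -9.5  75. ]
yel [[657.0, 104.0], [618.0, 102.0], [622.0, 131.0], [660.0, 134.0]]
yel [[619.0, -275.0], [612.0, -267.0], [643.0, -251.0], [650.0, -258.0]]
yel [[605.0, -270.0], [597.0, -264.0], [625.0, -232.0], [634.0, -239.0]]
yel [[543.0, 174.0], [541.0, 184.0], [569.0, 195.0], [571.0, 185.0]]
yel [[539.0, -62.0], [538.0, -52.0], [621.0, -50.0], [622.0, -62.0]]
yel [[527.0, 20.0], [527.0, 42.0], [535.0, 42.0], [536.0, 21.0]]
yel [[525.0, 96.0], [524.0, 130.0], [552.0, 135.0], [553.0, 100.0]]
capw ((367.7500305175781, 244.75003051757812), (7.77817440032959, 7.071067810058594)) [ 434.4 -262.4   56. ]
capw ((366.0, 244.5), (15.0, 18.0)) [ 434.9 -257.6   56. ]
```

play_rows([
  [[0.07, -0.004, -0.036, 0, 0, 0, -0.12], [0.07, -0.008, -0.072, 0, 0, 0, -0.24], [0.07, -0.012, -0.108, 0, 0, 0, -0.36], [0.07, -0.016, -0.144, 0, 0, 0, -0.48], [0.07, -0.02, -0.18, 0, 0, 0, -0.6]],
])

```text
time_s: 44.12
position: [447.2, -190.7, 131.6]
eef_rot: [-180.0, -0.1, 146.4]
force: [1.2, -0.6, 0.3]
width: 69.9
grasp_force: 0.0
```

play_rows([
  [[0.07, -0.004, -0.036, -0.01, 0, 0, -0.12], [0.07, -0.01, -0.072, -0.02, 0, 0, -0.24], [0.07, -0.01, -0.072, -0.03, 0, 0, -0.36], [0.07, -0.01, -0.072, -0.03, 0, 0, -0.48], [0.07, -0.01, -0.072, -0.03, 0, 0, -0.6]],
])

```text
time_s: 44.53
position: [436.4, -262.0, 100.6]
eef_rot: [-179.8, -0.1, 111.8]
force: [0.2, 0.4, -0.1]
width: 70.3
grasp_force: 0.0
```

play_rows([
  [[0.07, 0, 0, 0, 0, 0, -0.12], [0.07, 0, 0, 0, 0, 0, -0.24], [0.07, 0, 0, 0, 0, 0, -0.372], [0.07, 0, 0, 0, 0, 0, -0.372], [0.07, 0, 0, 0, 0, 0, -0.372]],
])

```text
time_s: 44.95
position: [437.8, -261.2, 101.6]
eef_rot: [-179.9, -0.0, 91.1]
force: [-0.3, -0.0, 0.2]
width: 70.3
grasp_force: 0.0
```

play_rows([
  [[0.07, 0, 0, 0, 0, 0, 0], [0.07, 0, 0, 0, 0, 0, 0], [0.07, 0, 0, 0, 0, 0, 0], [0.07, 0, 0, 0, 0, 0, 0]],
])

```text
time_s: 45.28
position: [438.4, -261.5, 102.5]
eef_rot: [180.0, -0.0, 91.0]
force: [-0.2, -0.2, 0.3]
width: 69.8
grasp_force: 0.0
```

```bash
cat >> h.py <<'E'
def cap(f,z,c=None):
    "green dot and white top disc of the cap on plane z"
    im=cv2.imread(f'pics/{f}.png');hsv=cv2.cvtColor(im,cv2.COLOR_BGR2HSV)
    g=cv2.inRange(hsv,np.array((45,70,30)),np.array((90,255,255)))
    for k in blobs(g,40):
        P=np.array([onz(f,*p,z)[:2] for p in k[:,0,:]]).astype(np.float32);(x,y),r=cv2.minEnclosingCircle(P);print('dot',round(x,1),round(y,1),round(r,1),cv2.boundingRect(k))
    w=((hsv[...,1]<50)&(hsv[...,2]>200)).astype(np.uint8)*255
    for k in blobs(w,600):
        P=np.array([onz(f,*p,z)[:2] for p in k[:,0,:]]).astype(np.float32);(x,y),r=cv2.minEnclosingCircle(P)
        if r<45: print('disc',round(x,1),round(y,1),round(r,1),cv2.boundingRect(k))
E
python3 - <<'E'
from h import *
np.set_printoptions(precision=1,suppress=True)
snap('wrist','w24');s=status.state();print(s['time_s'],s['position'],s['eef_rot'],s['joint_positions'])
cap('w24',56)
E
```

```text
45.3333 [ 438.4 -261.5  102.5] [180.  -0.  91.] [-11.7  25.3  54.  103.3 -22.8  63.2  51.2]
dot 619.5 -265.1 4.4 (472, 209, 12, 9)
dot 619.4 -265.3 5.0 (472, 208, 12, 11)
dot 612.9 -270.3 19.4 (444, 199, 49, 39)
dot 435.2 -263.8 9.1 (243, 198, 22, 21)
dot 607.3 -266.8 30.2 (426, 186, 73, 59)
disc 612.7 -270.1 18.7 (445, 200, 47, 37)
disc 436.6 -257.1 20.3 (230, 182, 51, 27)
```

play_rows([
  [[0.07, -0.0033, -0.002, -0.02, 0, 0, 0], [0.07, -0.0033, -0.002, -0.04, 0, 0, 0], [0.07, -0.0033, -0.002, -0.06, 0, 0, 0], [0.07, -0.0033, -0.002, -0.08, 0, 0, 0], [0.07, -0.0033, -0.002, -0.0945, 0, 0, 0]],
])

```text
time_s: 45.75
position: [434.5, -262.9, 6.4]
eef_rot: [-179.9, -0.1, 91.0]
force: [0.3, -0.7, -0.8]
width: 70.0
grasp_force: 0.0
```

play_rows([
  [[0.07, 0, 0, 0, 0, 0, 0], [0.07, 0, 0, 0, 0, 0, 0], [0.07, 0, 0, 0, 0, 0, 0], [0.02, 0, 0, 0, 0, 0, 0], [0.02, 0, 0, 0, 0, 0, 0]],
], newtons=50)

```text
time_s: 46.17
position: [436.0, -264.1, 9.1]
eef_rot: [179.9, 0.1, 91.0]
force: [-0.2, -0.2, 0.2]
width: 47.3
grasp_force: 0.0
```

play_rows([
  [[0.02, 0, 0, 0, 0, 0, 0], [0.02, 0, 0, 0, 0, 0, 0], [0.02, 0, 0, 0, 0, 0, 0], [0.02, 0, 0, 0, 0, 0, 0]],
])

```text
time_s: 46.5
position: [436.0, -264.2, 9.3]
eef_rot: [179.9, 0.0, 91.0]
force: [-0.4, 0.3, 7.1]
width: 42.9
grasp_force: 50.4
```

```bash
python3 - <<'E'
from h import *
np.set_printoptions(precision=1,suppress=True)
snap('wrist','w25');s=status.state();print(s['time_s'],s['position'],s['eef_rot'],s['width'])
cap('w25',56)
E
```

```text
46.55 [ 436.  -264.2    9.3] [179.9   0.   91. ] 42.58478522060047
dot 435.8 -264.3 9.3 (239, 256, 37, 32)
```

play_rows([
  [[0.02, 0, 0, 0.035, 0, 0, 0], [0.02, 0, 0, 0.07, 0, 0, 0], [0.02, 0.002, 0.006, 0.105, 0, 0, 0], [0.02, 0.01, 0.036, 0.11, 0, 0, 0], [0.02, 0.022, 0.072, 0.11, 0, 0, 0]],
])

```text
time_s: 46.97
position: [457.9, -195.8, 121.5]
eef_rot: [179.6, 0.2, 90.5]
force: [1.7, 0.1, -2.0]
width: 42.8
grasp_force: 51.6
```

play_rows([
  [[0.02, 0.012, 0.036, 0, 0, 0, 0], [0.02, 0.024, 0.072, 0, 0, 0, 0], [0.02, 0.036, 0.108, 0, 0, 0, 0], [0.02, 0.048, 0.144, 0, 0, 0, 0], [0.02, 0.06, 0.18, 0, 0, 0, 0]],
])

```text
time_s: 47.38
position: [517.0, -9.4, 118.0]
eef_rot: [-180.0, -0.0, 91.0]
force: [0.6, -0.4, -2.0]
width: 42.5
grasp_force: 51.6
```

play_rows([
  [[0.02, 0.012, 0.036, 0, 0, 0, 0], [0.02, 0.024, 0.072, 0, 0, 0, 0], [0.02, 0.036, 0.108, 0, 0, 0, 0], [0.02, 0.048, 0.144, 0, 0, 0, 0], [0.02, 0.06, 0.18, 0, 0, 0, 0]],
])

```text
time_s: 47.8
position: [576.9, 170.6, 117.6]
eef_rot: [-180.0, -0.0, 91.0]
force: [0.2, -0.9, -1.3]
width: 42.5
grasp_force: 51.6
```

play_rows([
  [[0.02, 0.009, 0.033, 0, 0, 0, 0], [0.02, 0.009, 0.033, 0, 0, 0, 0], [0.02, 0.009, 0.033, -0.02, 0, 0, 0], [0.02, 0.009, 0.033, -0.03, 0, 0, 0], [0.02, 0.009, 0.033, -0.03, 0, 0, 0]],
])

```text
time_s: 48.22
position: [583.1, 200.7, 84.7]
eef_rot: [-179.6, 0.1, 90.9]
force: [-0.5, 0.8, -1.6]
width: 42.6
grasp_force: 51.6
```

play_rows([
  [[0.02, 0, 0, 0, 0, 0, 0], [0.02, 0, 0, 0, 0, 0, 0], [0.02, 0, 0, 0, 0, 0, 0], [0.02, 0, 0, 0, 0, 0, 0], [0.02, 0, 0, 0, 0, 0, 0]],
])

```text
time_s: 48.63
position: [586.5, 201.4, 88.7]
eef_rot: [179.9, -0.0, 91.0]
force: [-0.4, -0.5, -1.1]
width: 42.4
grasp_force: 51.6
```

```bash
python3 - <<'E'
from h import *
np.set_printoptions(precision=1,suppress=True)
snap('wrist','w26');s=status.state();print(s['time_s'],s['position'],s['eef_rot'],s['width'],s['joint_positions'])
cap('w26',s['position'][2]-9.3+56)
# collar visible rim: gold/white in front of the held cap
im=cv2.imread('pics/w26.png');hsv=cv2.cvtColor(im,cv2.COLOR_BGR2HSV)
m=cv2.inRange(hsv,np.array((12,110,80)),np.array((32,255,255)))
for k in blobs(m,30): print('gold',cv2.boundingRect(k),[onz('w26',*p,36).round(1)[:2].tolist() for p in (k[k[:,0,1].argmin(),0],k[k[:,0,1].argmax(),0],k[k[:,0,0].argmin(),0],k[k[:,0,0].argmax(),0])])
E
```

```text
48.6833 [586.4 201.4  88.5] [179.9  -0.   91. ] 42.85276203914953 [-50.2  37.5  47.1  86.1 -28.6  68.9   2.3]
dot 586.3 201.0 9.3 (239, 256, 37, 32)
dot 696.3 227.7 21.9 (472, 181, 40, 86)
dot 674.0 245.9 18.7 (426, 151, 57, 72)
disc 708.4 167.9 15.4 (456, 322, 56, 24)
disc 643.4 283.3 22.1 (391, 39, 19, 114)
gold (232, 317, 34, 19) [[581.7, 83.9], [595.8, 62.2], [564.4, 82.4], [596.8, 62.2]]
gold (210, 300, 95, 12) [[546.7, 103.0], [543.4, 90.3], [543.5, 92.7], [633.3, 92.9]]
gold (299, 191, 8, 14) [[626.7, 212.2], [626.7, 200.7], [621.1, 210.3], [626.7, 212.2]]
gold (211, 190, 9, 14) [[548.5, 211.8], [548.9, 200.4], [548.5, 211.8], [555.0, 209.3]]
gold (296, 179, 11, 8) [[618.7, 222.3], [619.1, 216.3], [617.9, 221.4], [626.4, 216.5]]
gold (210, 179, 12, 8) [[549.6, 221.1], [548.6, 215.2], [547.9, 219.4], [556.8, 217.0]]
gold (233, 175, 53, 33) [[582.9, 225.0], [607.6, 197.8], [566.6, 209.4], [610.0, 200.5]]
```

play_rows([
  [[0.02, 0.0015, 0.0008, -0.01, 0, 0, 0], [0.02, 0.0015, 0.0008, -0.02, 0, 0, 0], [0.02, 0.0015, 0.0008, -0.03, 0, 0, 0], [0.02, 0.0015, 0.0008, -0.036, 0, 0, 0], [0.02, 0.0015, 0.0008, -0.036, 0, 0, 0]],
])

```text
time_s: 49.1
position: [585.5, 202.0, 49.1]
eef_rot: [-179.7, 0.1, 91.0]
force: [-0.2, -0.3, -1.2]
width: 42.5
grasp_force: 51.6
```

play_rows([
  [[0.02, 0, 0, 0, 0, 0, 0], [0.02, 0, 0, 0, 0, 0, 0], [0.02, 0, 0, 0, 0, 0, 0], [0.02, 0, 0, 0, 0, 0, 0], [0.02, 0, 0, 0, 0, 0, 0]],
])

```text
time_s: 49.52
position: [587.9, 202.4, 52.4]
eef_rot: [179.9, -0.0, 91.0]
force: [0.0, 0.8, -1.6]
width: 42.2
grasp_force: 51.6
```

```bash
python3 - <<'E'
from h import *
np.set_printoptions(precision=1,suppress=True)
snap('wrist','w27');s=status.state();print(s['time_s'],s['position'],s['eef_rot'],s['force'])
cap('w27',s['position'][2]-9.3+56)
im=cv2.imread('pics/w27.png');hsv=cv2.cvtColor(im,cv2.COLOR_BGR2HSV)
m=cv2.inRange(hsv,np.array((12,110,80)),np.array((32,255,255)))
for k in blobs(m,30): print('gold',cv2.boundingRect(k),[onz('w27',*p,36).round(1)[:2].tolist() for p in (k[k[:,0,1].argmin(),0],k[k[:,0,0].argmin(),0],k[k[:,0,0].argmax(),0])])
E
```

```text
49.5667 [587.9 202.3  52.4] [180.  -0.  91.] [ 0.1  0.4 -1.5]
dot 587.7 202.0 9.3 (239, 256, 37, 32)
dot 691.0 236.9 23.2 (451, 162, 61, 91)
disc 654.7 284.2 26.1 (414, 28, 19, 134)
gold (348, 337, 13, 31) [[665.8, 98.4], [665.1, 97.4], [675.4, 95.4]]
gold (161, 337, 5, 30) [[510.3, 96.0], [510.3, 96.0], [511.0, 65.5]]
gold (202, 207, 9, 15) [[549.2, 211.6], [549.2, 211.6], [554.5, 203.3]]
gold (304, 206, 9, 17) [[626.2, 213.6], [620.7, 211.3], [626.2, 213.6]]
gold (300, 193, 14, 10) [[617.8, 223.0], [617.2, 222.3], [626.5, 218.8]]
gold (201, 193, 14, 9) [[549.7, 221.9], [548.9, 221.1], [557.8, 219.1]]
gold (227, 189, 60, 21) [[585.4, 225.4], [566.7, 210.4], [608.1, 211.0]]
```

Cap is centred at (587.7, 202.0). Descend onto the thread top.

play_rows([
  [[0.02, 0, 0, -0.004, 0, 0, 0], [0.02, 0, 0, -0.008, 0, 0, 0], [0.02, 0, 0, -0.011, 0, 0, 0], [0.02, 0, 0, -0.014, 0, 0, 0], [0.02, 0, 0, -0.016, 0, 0, 0]],
])

```text
time_s: 49.98
position: [587.4, 202.2, 36.6]
eef_rot: [-180.0, -0.0, 91.0]
force: [-5.0, -1.2, 13.2]
width: 42.7
grasp_force: 52.9
```

play_rows([
  [[0.02, 0, 0, -0.001, 0, 0, 0], [0.02, 0, 0, -0.002, 0, 0, 0], [0.02, 0, 0, -0.003, 0, 0, 0], [0.02, 0, 0, -0.003, 0, 0, 0], [0.02, 0, 0, -0.003, 0, 0, 0]],
])

```text
time_s: 50.4
position: [587.5, 202.3, 36.4]
eef_rot: [-180.0, -0.1, 91.0]
force: [-7.0, -1.2, 16.5]
width: 42.8
grasp_force: 53.4
```

play_rows([
  [[0.02, -0.0005, 0, 0, 0, 0, 0.1], [0.02, -0.0005, 0, 0, 0, 0, 0.2], [0.02, -0.0005, 0, 0, 0, 0, 0.3], [0.02, -0.0005, 0, 0, 0, 0, 0.4], [0.02, -0.0005, 0, 0, 0, 0, 0.5]],
])

```text
time_s: 50.82
position: [589.6, 201.6, 34.5]
eef_rot: [179.7, 0.2, 119.9]
force: [1.6, -0.9, 2.7]
width: 42.9
grasp_force: 52.0
```

```bash
python3 - <<'E'
from h import *
np.set_printoptions(precision=2,suppress=True)
s=status.state();print(s['time_s'],s['position'],s['eef_rot'],s['force'],s['wrist_torque'],s['joint_positions'])
snap('wrist','w28');cap('w28',s['position'][2]-9.3+56)
E
```

```text
50.8167 [589.58 201.63  34.5 ] [179.74   0.15 119.86] [ 1.58 -0.94  2.73] [-0.11 -0.43 -0.03] [-45.26  38.72  38.28  88.74 -26.1   61.41  29.29]
dot 741.7 218.8 5.1 (496, 357, 16, 14)
dot 688.2 240.1 19.9 (421, 283, 80, 25)
dot 589.7 201.6 9.3 (239, 255, 37, 33)
disc 647.9 280.4 28.6 (420, 133, 75, 118)
```

play_rows([
  [[0.02, -0.0005, 0, -0.0005, 0, 0, 0.1], [0.02, -0.0005, 0, -0.001, 0, 0, 0.2], [0.02, -0.0005, 0, -0.001, 0, 0, 0.3], [0.02, -0.0005, 0, -0.001, 0, 0, 0.4], [0.02, -0.0005, 0, -0.001, 0, 0, 0.5]],
])

```text
time_s: 51.28
position: [589.8, 202.1, 34.4]
eef_rot: [179.7, 0.3, 148.4]
force: [2.1, 0.2, 6.3]
width: 42.2
grasp_force: 52.3
```

play_rows([
  [[0.02, 0, 0, 0, 0, 0, 0.1], [0.02, 0, 0, 0, 0, 0, 0.2], [0.02, 0, 0, 0, 0, 0, 0.3], [0.02, 0, 0, 0, 0, 0, 0.4], [0.02, 0, 0, 0, 0, 0, 0.5]],
])

```text
time_s: 51.7
position: [589.7, 202.4, 34.3]
eef_rot: [179.9, 0.4, 177.0]
force: [1.6, -1.0, 6.1]
width: 42.5
grasp_force: 52.3
```

```bash
python3 - <<'E'
from h import *
np.set_printoptions(precision=2,suppress=True)
s=status.state();print(s['time_s'],s['position'],s['eef_rot'],s['force'],s['wrist_torque'],s['joint_positions'])
E
```

```text
51.7 [589.67 202.37  34.34] [179.89   0.36 177.02] [ 1.65 -0.99  6.05] [ 0.07 -0.21 -0.08] [-36.81  35.75  24.53  88.44 -16.41  59.02  79.06]
```

play_rows([
  [[0.02, 0, 0, -0.0005, 0, 0, 0.1], [0.02, 0, 0, -0.001, 0, 0, 0.2], [0.02, 0, 0, -0.001, 0, 0, 0.3], [0.02, 0, 0, -0.001, 0, 0, 0.4], [0.02, 0, 0, -0.001, 0, 0, 0.5]],
])

```text
time_s: 52.12
position: [589.7, 202.5, 34.2]
eef_rot: [-180.0, 0.4, -154.3]
force: [-0.2, 0.2, 9.0]
width: 42.8
grasp_force: 52.5
```

```bash
python3 - <<'E'
from h import *
np.set_printoptions(precision=2,suppress=True)
s=status.state();print(s['time_s'],s['position'],s['eef_rot'],s['force'],s['wrist_torque'],s['joint_positions'])
E
```

```text
52.1167 [589.65 202.55  34.21] [-179.95    0.38 -154.35] [-0.21  0.15  9.01] [ 0.04  0.16 -0.21] [-32.32  34.86  17.64  88.24 -11.75  58.33 104.12]
```

play_rows([
  [[0.02, 0, 0, 0, 0, 0, 0.08], [0.02, 0, 0, 0, 0, 0, 0.16], [0.02, 0, 0, 0, 0, 0, 0.24], [0.02, 0, 0, 0, 0, 0, 0.32], [0.02, 0, 0, 0, 0, 0, 0.4]],
])

```text
time_s: 52.53
position: [589.2, 203.1, 33.8]
eef_rot: [-179.9, 0.3, -131.5]
force: [-0.2, -0.1, 8.4]
width: 42.5
grasp_force: 52.4
```

```bash
python3 - <<'E'
from h import *
np.set_printoptions(precision=2,suppress=True)
s=status.state();print(s['time_s'],s['position'],s['eef_rot'],s['force'],s['wrist_torque'],s['joint_positions'])
E
```

```text
52.5333 [589.16 203.05  33.84] [-179.86    0.31 -131.47] [-0.21 -0.11  8.35] [ 0.13  0.14 -0.1 ] [-28.72  34.42  12.14  88.1   -8.11  58.   124.15]
```

play_rows([
  [[0.02, 0, 0, -0.0005, 0, 0, 0.08], [0.02, 0, 0, -0.001, 0, 0, 0.16], [0.02, 0, 0, -0.001, 0, 0, 0.24], [0.02, 0, 0, -0.001, 0, 0, 0.32], [0.02, 0, 0, -0.001, 0, 0, 0.4]],
])

```text
time_s: 52.95
position: [586.8, 201.5, 29.5]
eef_rot: [-180.0, -0.0, -108.6]
force: [0.7, -0.5, -1.2]
width: 42.5
grasp_force: 51.6
```

```bash
python3 - <<'E'
from h import *
np.set_printoptions(precision=2,suppress=True)
s=status.state();print(s['time_s'],s['position'],s['eef_rot'],s['force'],s['wrist_torque'],s['joint_positions'])
snap('wrist','w29');cap('w29',s['position'][2]-9.3+56)
E
```

```text
52.95 [586.8  201.48  29.46] [-179.98   -0.04 -108.56] [ 0.67 -0.47 -1.2 ] [-0.07 -0.16 -0.45] [-25.05  34.41   6.69  88.22  -4.42  57.65 144.28]
dot 586.9 203.0 9.3 (239, 255, 37, 33)
dot 694.7 173.1 25.6 (0, 240, 70, 80)
disc 535.9 193.6 21.7 (308, 187, 88, 73)
disc 625.6 162.6 33.4 (92, 161, 118, 124)
disc 572.9 117.2 11.6 (194, 69, 57, 37)
disc 578.3 89.7 14.4 (145, 0, 75, 55)
```

play_rows([
  [[0.02, 0, 0, -0.001, 0, 0, -0.05], [0.02, 0, 0, -0.002, 0, 0, -0.1], [0.02, 0, 0, -0.002, 0, 0, -0.15], [0.02, 0, 0, -0.002, 0, 0, -0.2], [0.02, 0, 0, -0.002, 0, 0, -0.25]],
])

```text
time_s: 53.42
position: [587.2, 201.4, 28.3]
eef_rot: [-179.9, -0.0, -123.3]
force: [-0.7, -0.3, 0.8]
width: 42.3
grasp_force: 52.1
```

play_rows([
  [[0.02, 0, 0, -0.0002, 0, 0, -0.08], [0.02, 0, 0, -0.0004, 0, 0, -0.16], [0.02, 0, 0, -0.0006, 0, 0, -0.24], [0.02, 0, 0, -0.0008, 0, 0, -0.32], [0.02, 0, 0, -0.001, 0, 0, -0.4]],
])

```text
time_s: 53.83
position: [587.2, 201.5, 27.4]
eef_rot: [-179.9, 0.0, -146.3]
force: [0.4, -1.6, 1.8]
width: 42.5
grasp_force: 52.0
```

```bash
python3 - <<'E'
from h import *
np.set_printoptions(precision=2,suppress=True)
s=status.state();print(s['time_s'],s['position'],s['eef_rot'],s['force'],s['wrist_torque'],s['joint_positions'])
E
```

```text
53.8333 [587.17 201.54  27.4 ] [-179.94    0.03 -146.29] [ 0.41 -1.56  1.82] [-0.18 -0.01  0.01] [-31.04  35.08  15.65  88.59 -10.51  57.74 111.24]
```

Sinking properly at about 2.3 mm/rad; carry on.

play_rows([
  [[0.02, 0, 0, -0.0003, 0, 0, -0.1], [0.02, 0, 0, -0.0006, 0, 0, -0.2], [0.02, 0, 0, -0.0009, 0, 0, -0.3], [0.02, 0, 0, -0.0011, 0, 0, -0.4], [0.02, 0, 0, -0.0013, 0, 0, -0.5]],
])

```text
time_s: 54.25
position: [587.2, 201.5, 26.2]
eef_rot: [-180.0, 0.1, -175.0]
force: [0.0, -0.5, 2.1]
width: 42.6
grasp_force: 51.9
```

play_rows([
  [[0.02, 0, 0, -0.0003, 0, 0, -0.1], [0.02, 0, 0, -0.0006, 0, 0, -0.2], [0.02, 0, 0, -0.0009, 0, 0, -0.3], [0.02, 0, 0, -0.0011, 0, 0, -0.4], [0.02, 0, 0, -0.0013, 0, 0, -0.5]],
])

```text
time_s: 54.67
position: [587.2, 201.7, 25.0]
eef_rot: [180.0, 0.1, 156.4]
force: [0.2, -0.0, 2.1]
width: 42.3
grasp_force: 51.9
```

play_rows([
  [[0.02, 0, 0, -0.0003, 0, 0, -0.08], [0.02, 0, 0, -0.0006, 0, 0, -0.16], [0.02, 0, 0, -0.0009, 0, 0, -0.24], [0.02, 0, 0, -0.0011, 0, 0, -0.32], [0.02, 0, 0, -0.0013, 0, 0, -0.4]],
])

```text
time_s: 55.08
position: [587.3, 201.7, 23.9]
eef_rot: [180.0, 0.1, 133.5]
force: [-0.5, -1.4, 2.1]
width: 42.4
grasp_force: 51.9
```

```bash
python3 - <<'E'
from h import *
np.set_printoptions(precision=2,suppress=True)
s=status.state();print(s['time_s'],s['position'],s['eef_rot'],s['force'],s['wrist_torque'],s['joint_positions'])
E
```

```text
55.0833 [587.25 201.75  23.92] [179.95   0.06 133.52] [-0.52 -1.36  2.12] [-0.1   0.05  0.05] [-43.28  38.52  34.82  89.29 -24.25  59.82  41.53]
```

play_rows([
  [[0.02, 0, 0, -0.0003, 0, 0, -0.06], [0.02, 0, 0, -0.0005, 0, 0, -0.12], [0.02, 0, 0, -0.0007, 0, 0, -0.18], [0.02, 0, 0, -0.0009, 0, 0, -0.24], [0.02, 0, 0, -0.001, 0, 0, -0.3]],
])

```text
time_s: 55.5
position: [587.5, 202.4, 23.4]
eef_rot: [179.9, 0.0, 116.4]
force: [-0.4, -0.1, 5.0]
width: 42.5
grasp_force: 52.2
```

```bash
python3 - <<'E'
from h import *
np.set_printoptions(precision=2,suppress=True)
s=status.state();print(s['time_s'],s['position'],s['eef_rot'],s['force'],s['wrist_torque'],s['joint_positions'])
E
```

```text
55.5 [587.47 202.45  23.4 ] [179.88   0.01 116.42] [-0.45 -0.05  4.97] [-0.09  0.13  0.09] [-45.71  39.65  38.87  89.4  -27.38  60.63  26.74]
```

play_rows([
  [[0.02, 0, 0, -0.0003, 0, 0, -0.06], [0.02, 0, 0, -0.0005, 0, 0, -0.12], [0.02, 0, 0, -0.0005, 0, 0, -0.18], [0.02, 0, 0, -0.0005, 0, 0, -0.24], [0.02, 0, 0, -0.0005, 0, 0, -0.3]],
])

```text
time_s: 55.92
position: [588.6, 201.9, 23.4]
eef_rot: [179.8, 0.1, 99.3]
force: [0.2, -0.7, 5.5]
width: 42.4
grasp_force: 52.1
```

```bash
python3 - <<'E'
from h import *
np.set_printoptions(precision=2,suppress=True)
s=status.state();print(s['time_s'],s['position'],s['eef_rot'],s['force'],s['wrist_torque'],s['joint_positions'])
E
```

```text
55.9167 [588.56 201.87  23.36] [179.76   0.06  99.32] [ 0.23 -0.72  5.47] [-0.28 -0.25  0.99] [-48.02  40.94  42.96  89.47 -30.44  61.55  11.94]
```

The torque rose to 0.99 N·m at z = 23.4, which is exactly home. Release and retreat.

play_rows([
  [[0.07, 0, 0, 0, 0, 0, 0], [0.07, 0, 0, 0, 0, 0, 0], [0.07, 0, 0, 0, 0, 0, 0], [0.07, 0, 0, 0, 0, 0, 0], [0.07, 0, 0, 0.02, 0, 0, 0]],
])

```text
time_s: 56.33
position: [582.6, 201.9, 37.5]
eef_rot: [-179.5, 0.0, 99.6]
force: [-0.8, 0.9, -0.0]
width: 70.1
grasp_force: 0.0
```

play_rows([
  [[0.07, 0, 0, 0.03, 0, 0, 0], [0.07, 0, 0, 0.06, 0, 0, 0], [0.07, 0, 0, 0.1, 0, 0, 0], [0.07, 0, 0, 0.14, 0, 0, 0], [0.07, 0, 0, 0.17, 0, 0, 0]],
])

```text
time_s: 56.75
position: [587.2, 202.1, 215.0]
eef_rot: [179.8, -0.0, 99.6]
force: [0.8, 0.5, -0.3]
width: 70.1
grasp_force: 0.0
```

play_rows([
  [[0.07, -0.02, -0.02, 0, 0, 0, 0], [0.07, -0.03, -0.04, 0, 0, 0, 0], [0.07, -0.03, -0.04, 0, 0, 0, 0], [0.07, -0.03, -0.04, 0, 0, 0, 0], [0.07, -0.03, -0.04, 0, 0, 0, 0]],
])

```text
time_s: 57.17
position: [556.4, 163.1, 211.3]
eef_rot: [-180.0, -0.1, 99.6]
force: [1.2, -0.1, -0.5]
width: 69.8
grasp_force: 0.0
```

play_rows([
  [[0.07, 0, 0, 0, 0, 0, 0], [0.07, 0, 0, 0, 0, 0, 0], [0.07, 0, 0, 0, 0, 0, 0], [0.07, 0, 0, 0, 0, 0, 0]],
])

```text
time_s: 57.5
position: [556.7, 162.7, 211.2]
eef_rot: [-180.0, 0.0, 99.6]
force: [0.8, -0.4, -0.2]
width: 69.7
grasp_force: 0.0
```

```bash
python3 - <<'E'
from h import *
np.set_printoptions(precision=1,suppress=True)
snap('wrist','w30');s=status.state();print(s['time_s'],s['position'],s['eef_rot'],s['force'])
cap('w30',70);knob('w30')
im=cv2.imread('pics/w30.png');a=cv2.resize(im[:300,100:400],(540,540),interpolation=cv2.INTER_CUBIC)
snap('scene','s30');b=cv2.imread('pics/s30.png')[140:250,180:300];cv2.imwrite('pics/fin.png',np.hstack([a[:,:400],cv2.resize(b,(400,540),interpolation=cv2.INTER_CUBIC)]))
E
```

```text
57.55 [556.6 162.6 211.3] [-180.     0.    99.6] [-0.5  0.4 -0.6]
dot 871.2 148.2 26.3 (508, 210, 4, 39)
dot 819.9 233.9 13.0 (490, 143, 22, 16)
dot 815.0 200.0 48.7 (457, 140, 52, 80)
dot 588.2 202.3 8.8 (284, 138, 16, 17)
disc 560.5 207.7 36.6 (247, 103, 54, 65)
knob? [147.  304.   46.5] [443.2 -30.9  75. ]
```

View pics/fin.png

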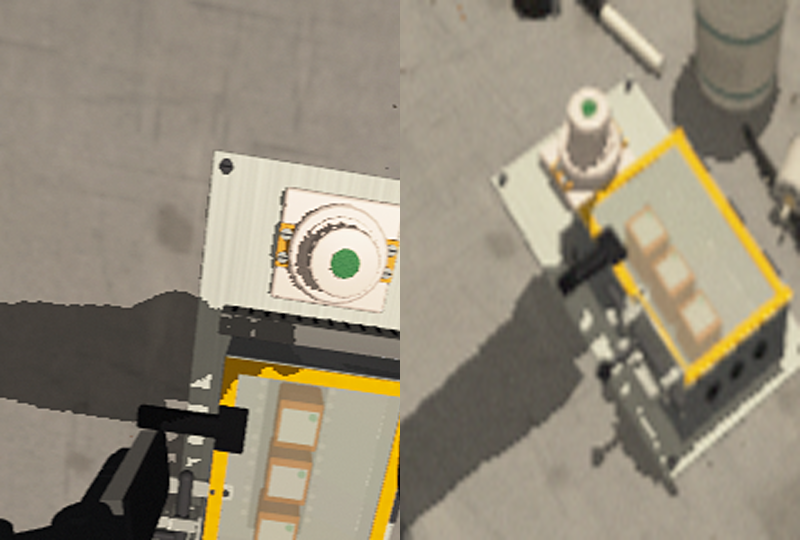

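The lid is shut over three relays, the bolt handle is down at its home position, and the cap sits level on the rim with its dot at (588.2, 202.3). I'm handing in.

```bash
python3 -c "
from station import manip
print(manip.sign_off())"
```

```text
the job is handed in; nothing more can be done
None
```

The job is handed in: all three relays are plugged home, the lid is shut and bolted with the handle down in the notch, and the fuse cap is screwed to its stop, as the final pictures and readings show; no verdict came back.

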